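# Load the cell that fits the test holder, clamp it and switch its channel on

### The arm

A 6-joint arm with a two-finger parallel gripper is mounted at the origin on the work surface. World frame = base frame: x ahead of the robot, y to its left, z up, the work surface at z = 0. Lengths are in m, angles in rad, forces in N, time in s.
With the tool pointing down it reaches from about 0.375 to 0.75 m from the base axis. Payload 9 kg.
Tool frame: the origin (TCP) lies between the finger pads; the fingertips stand 22 mm ahead of it and the grasp point (between the pads) lies 3 mm ahead of it; z points along the fingers, y is the direction in which the jaws open and shut (so a half turn about z gives the same grasp; the last joint's range is limited). The gripper opens to 85 mm and grips with 20 to 120 N. Pads are 22 mm wide; open, the fingers measure 114 mm over their backs; the gripper's body (76 mm by 85 mm) begins 54 mm behind the grasp point. The pads swing forward as they close: fully open they stand 13 mm farther back than shut.
Start: joints at [-1.376, 0.104, 0.097, 1.564, 0, 1.353], TCP at [0.241, -0.55, 0.253] pointing down, gripper open.
Joint ranges: [-2.99, 2.99], [-0.84, 1.86], [-1.1, 1.16], [-1.84, 2.11], [-1.51, 1.56], [-3.14, 3.14]. Speed limits (rad/s): [2.22, 2.22, 2.57, 3.14, 3.14, 3.14].

### API

Orientations are given as a 3x3 rotation matrix whose columns are the frame's x, y, z axes.
In Python, from workcell import telemetry, optics, sign_off gives the robot as it stands.
- The arm moves only by the shell command python3 -m crank 'ROWS' [OPENING] [FORCE]. ROWS is JSON, a list of rows, each a list of 4 numbers: the shift along the tool's x, y, z in cm, then the turn about the tool's z in degrees. In form: [[x, y, z, spin], ...]. A call has 1 to 12 rows; each row shifts and turns the commanded pose from where the row before left it, along the tool's axes as they then stand; what a row does not reach is not made up. A row lasts 1/12 s, in which the tool goes at most 41.7 mm and 7.16 degrees, less where a joint would pass 70% of its speed; a pose out of reach is approached as far as the arm can. A call with a gripper value outside its range is refused whole. OPENING is the closure in counts, from 0 (fully open) to 255 (shut), set as the call begins (- or left out, the last holds). The fingers move at their own pace and stop on an object; FORCE is the grip in N (left out, the last holds). Time passes only in rows, so rows that do not move let the fingers close. It gives the time, the measured TCP pose, the force and the opening at its end, in the units of the state.
- telemetry.get_obs(): the state, without advancing time (a new reading comes with each control period).
- optics.snapshot(name): name is "side" or "top" or "wrist"; returns a dict with "frame" (384x512x3 uint8, red, green, blue), "camera_matrix" (3x3 intrinsics, pixels), "pose" (4x4, takes a point from camera to world coordinates); the wrist camera has in their place "hand_eye" (4x4, takes a point from camera to tool coordinates, whose origin is the TCP and whose axes are the flange's). Camera axes: x right, y up, looking along -z (the intrinsics and any distortion apply to the point x, -y, -z); pixel columns grow to the right and rows downward; lengths in m; the calibration is good to about 2 mm. A picture is of the moment at which its call begins: read the wrist's pose just before it. There is no depth.
- sign_off(): hands the job in, once; it reports no verdict.
The state is a dict: "time": time; "qpos": joint angles; "qd": joint speeds; "tau": joint torques, N m; "eef_pos": TCP position; "ee_rot": TCP orientation; "force": force on the tool from outside, world axes, zero at the start; "moment": the same for the moment, N m; "width": finger opening in m.
Only numpy, scipy, OpenCV 4.12 (cv2) and the standard library are available. Lean on these libraries where they do the work, as an engineer would, in place of code of your own. Each camera call takes 0.05 s, during which the arm holds its last target.

### The job

Of the four steel cells in the rack, load the one that fits the test holder: lay it in the two saddles, not dropping it, with its button end towards the fixed contact, and leave the other three cells in the rack. Then swing the clamp lever fully over so that the sprung contact presses on the cell. Then turn the selector knob exactly three clicks clockwise, let go, and leave everything else on the bench where it is.

Things in the scene. Friction and masses are not known exactly. Their poses are not given: they have to be found in the camera images.
- rack: grey plastic storage rack, 280 by 86 mm, fixed; origin at the centre of its underside. Four cells lie in it along its x axis, button end to +x, at y = -105, -35, 35 and 105 mm, each on two combs 14 mm thick and 32 mm high, 36 mm either side of the middle; the 58 mm between the combs are open down to the bench
- cell_a_mid (a point): middle of a storage-rack cell: a plain steel cylinder 33 mm in diameter, 150 mm long over its button, 310 g, lying in a V rest of the rack. Its x axis runs along it from the flat end to the button end (a round button 14 mm wide, 3 mm high); it may be rolled any way about this axis
- cell_b_mid (a point): middle of a storage-rack cell: a plain steel cylinder 44 mm in diameter, 128 mm long over its button, 430 g, lying in a V rest of the rack. Its x axis runs along it from the flat end to the button end (a round button 18 mm wide, 3 mm high); it may be rolled any way about this axis
- cell_c_mid (a point): middle of a storage-rack cell: a plain steel cylinder 33 mm in diameter, 128 mm long over its button, 270 g, lying in a V rest of the rack. Its x axis runs along it from the flat end to the button end (a round button 14 mm wide, 3 mm high); it may be rolled any way about this axis
- cell_d_mid (a point): middle of a storage-rack cell: a plain steel cylinder 33 mm in diameter, 106 mm long over its button, 220 g, lying in a V rest of the rack. Its x axis runs along it from the flat end to the button end (a round button 14 mm wide, 3 mm high); it may be rolled any way about this axis
- holder: cell test holder, fixed: white base plate 292 by 84 by 12 mm with a fixed contact, two saddles and a toggle clamp. Its x axis runs along the cell from the fixed contact to the clamp, z up; origin on the bench under holder_seat. The saddles stand 36 mm either side of the origin, 14 mm thick, 58 mm apart, each with a 36 mm wide slot, its floor 28.5 mm above the bench, its mouth flared to 60 mm
- fixed_contact (a point): centre of the brass face of the holder's fixed contact, 45 mm above the bench, 64 mm from holder_seat towards the holder's -x. The black block behind it is 75 mm high, with a brass post on top up to 87 mm
- holder_seat (a point): where the middle of the right cell lies once clamped: 45 mm above the bench, axes as the holder's. Before clamping the cell may lie up to 10 mm further to +x; the clamp pushes it home. The holder takes cells from 127 to 138 mm long and 32 to 35 mm thick: longer or thicker ones do not go in, shorter or thinner ones make no good contact
- contact: sprung brass contact: a disc 26 mm wide on the clamp's plunger, facing the fixed contact; origin at the centre of the face that touches the cell. It stands 142 mm from the fixed contact at lever 0, and 12.1 mm nearer for each radian of the lever (125 mm at 1.4, if empty); it gives way up to 6 mm (2.5 N per mm)
- lever (a joint): clamp lever angle in rad: 0 = open, leaning 50 degrees from upright towards the holder's +x; 1.4 = fully closed, its stop, leaning 30 degrees to -x, over the cell. It stays where it is left; moving it takes 2 to 6 N at the grip. It starts between 0 and 0.2
- lever_grip (a point): middle of the lever's round grey grip (18 mm diameter, 54 mm long), 85 mm from the pivot; the lever's end is 110 mm from the pivot
- lever_pivot (a point): pivot of the lever, 70 mm above the bench, 145 mm along the holder's +x from holder_seat; the pivot axis is the holder's y. The two steel side plates there reach 84 mm above the bench
- selector_box: grey channel selector box, 112 mm by 170 mm, 60 mm high, fixed to the bench, a row of black binding posts (18 mm high) along its far (+x) side, 54 mm from the knob axis. Origin: centre of its underside; z is up
- selector (a joint): angle of the selector knob in rad, growing clockwise seen from above. It starts at its first position, 0, the anticlockwise end; a click position every 0.393 rad (22.5 degrees), 8 clicks in all, each held by a spring detent that takes about 0.1 N m to turn past; let go near a position, it springs into it
- selector_grip (a point): on the knob's axis, 89 mm above the bench, at a good height to grip. The knob is a black bar 46 mm long, 14 mm thick and 32 mm high (top at 99 mm) on a round skirt 50 mm wide (top at 67 mm); a white line marks its pointer end. The bar lies along this point's y axis, which turns with the knob
- beaker: empty glass beaker, 70 mm diameter, 95 mm high, not to be disturbed; origin at the centre of its underside
- small_beaker: empty glass beaker, 52 mm diameter, 62 mm high, not to be disturbed; origin at the centre of its underside
- multimeter: hand-held multimeter lying on its back, 150 by 78 by 36 mm, not to be disturbed; origin at the centre of its underside
- jar: amber jar with black cap, 60 mm diameter, 85 mm high, not to be disturbed; origin at the centre of its underside
- spoon: steel lab spoon, 170 mm long, lying on the bench, not to be disturbed
- screwdriver: screwdriver, 190 mm long, lying on the bench, not to be disturbed
Mind the look-alikes: they are no part of the job. Leave any turquoise look-alike of the part that bears cell_c_mid alone.

How it is judged:
By the outcome, as a careful person would: the job done as asked, in the order asked, and still so for the second after the job is handed in, with the robot touching nothing.
It also fails if it takes over 58 s, if anything falls off the work surface, if the arm or the gripper's body presses on something with over 40 N, if the wrist force passes 120 N, or if a joint passes its speed limit or range.

## Working session

There is one attempt and no reset: what is moved stays moved. The work goes in short steps, Python scripts to look and compute and a shell command to move; the robot and the scene stay as the last step left them, time stands still between calls to the robot, and variables do not carry over. Pictures are saved under pics/ and viewed, and the job is handed in when it is done.

```bash
ls; mkdir -p pics; python3 - <<'E'
from workcell import telemetry, optics
import cv2,json
print(telemetry.get_obs())
for n in ["side","top","wrist"]:
    s=optics.snapshot(n)
    cv2.imwrite(f"pics/{n}0.png",s["frame"][:,:,::-1])
    print(n,{k:v.tolist() for k,v in s.items() if k!="frame" and hasattr(v,'tolist')}, [k for k in s])
E
```

```text
pics
{'time': 0.0, 'qpos': array([-1.37569181e+00,  1.04726426e-01,  9.64571457e-02,  1.56386677e+00,
       -2.76858243e-05,  1.35311035e+00]), 'qd': array([-0.00056783,  0.00102237, -0.00030064, -0.00041825, -0.00075994,
        0.00087756]), 'tau': array([ 3.95141592e-05, -5.56927836e+01,  5.03653228e+01,  1.68751599e-02,
       -3.02063600e-04, -9.75129353e-06]), 'eef_pos': array([ 0.24065022, -0.54929983,  0.25249973]), 'ee_rot': array([[ 9.16004966e-01,  4.01166824e-01, -2.86891994e-04],
       [ 4.01166841e-01, -9.16004068e-01,  1.30894051e-03],
       [ 2.62309275e-04, -1.31408756e-03, -9.99999102e-01]]), 'force': array([ 0.72675378, -0.91632264,  0.25757416]), 'moment': array([ 0.03611828, -0.00895353,  0.02027447]), 'width': 0.0852588836582698}
side {'camera_matrix': [[429.11709608076717, 0.0, 246.96200252076505], [0.0, 429.11709608076717, 188.8182378473693], [0.0, 0.0, 1.0]], 'pose': [[-0.9824457985008589, 0.11846622854649051, -0.144104148802108, 0.26084688601061723], [-0.18644443685346027, -0.6493169607872835, 0.7373099459524206, 0.9592149413794483], [-0.00622293937022319
[... 364 characters left out ...]
832787, -0.019403667253890824, -0.004167989759329547, 0.001488420112155128], [-0.005181293225553662, 0.05246843531615009, 0.9986091415043153, 1.5229744335891444], [0.0, 0.0, 0.0, 1.0]]} ['frame', 'camera_matrix', 'pose']
wrist {'camera_matrix': [[289.2132747914578, 0.0, 260.0905806624581], [0.0, 289.2132747914578, 192.01469049182487], [0.0, 0.0, 1.0]], 'hand_eye': [[-0.00021446352207804664, 0.9526523465038952, 0.3040616067608991, 0.0774755153047875], [0.9999999750202624, 0.00018516326470772518, 0.00012519600391542316, -0.00012090717139978668], [6.296722712283739e-05, 0.30406162601549597, -0.9526523624176558, -0.12064983781813315], [0.0, 0.0, 0.0, 1.0]]} ['frame', 'camera_matrix', 'hand_eye']
```

View pics/top0.png

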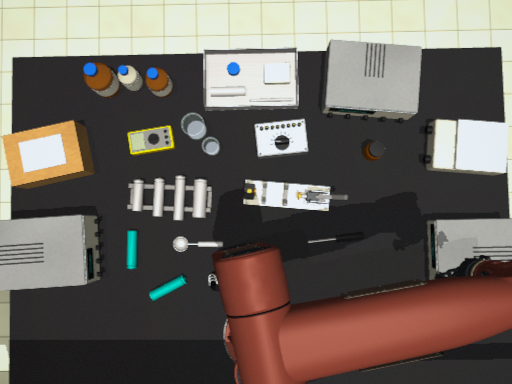

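View pics/side0.png

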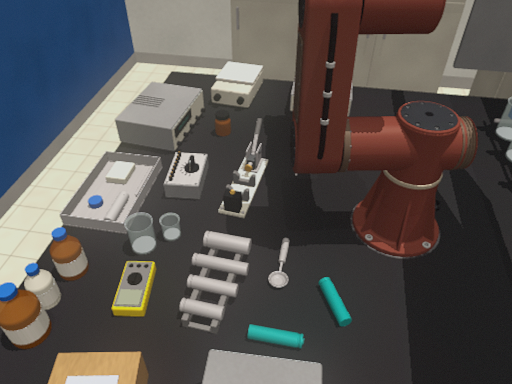

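View pics/wrist0.png

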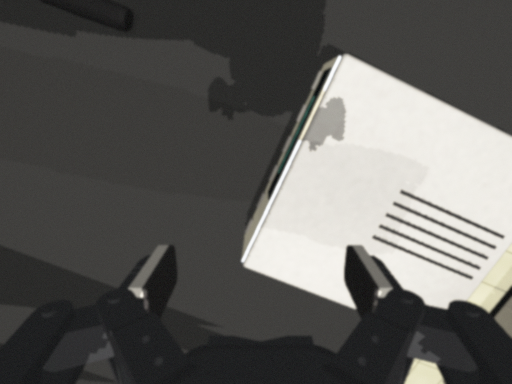

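```bash
cat > h.py <<'E'
import numpy as np, cv2
from workcell import telemetry, optics
def ray(s,uv,T=None):
    K=s["camera_matrix"];P=s["pose"] if T is None else T
    d=np.linalg.inv(K)@np.array([uv[0],uv[1],1.0]); d=np.array([d[0],-d[1],-d[2]])
    return P[:3,3],P[:3,:3]@d
def at(s,uv,z,T=None):
    o,d=ray(s,uv,T); return o+d*(z-o[2])/d[2]
def proj(s,p,T=None):
    P=s["pose"] if T is None else T
    c=P[:3,:3].T@(np.asarray(p)-P[:3,3]); q=s["camera_matrix"]@np.array([c[0],-c[1],-c[2]]); return q[:2]/q[2]
def wristT(o,s):
    T=np.eye(4);T[:3,:3]=o["ee_rot"];T[:3,3]=o["eef_pos"]; return T@s["hand_eye"]
def crop(img,x0,y0,x1,y1,f,name):
    c=cv2.resize(img[y0:y1,x0:x1,::-1],None,fx=f,fy=f,interpolation=cv2.INTER_CUBIC)
    for x in range((x0+9)//10*10,x1,10): 
        cv2.line(c,((x-x0)*f,0),((x-x0)*f,6 if x%50 else 14),(0,255,255),1)
        if x%20==0: cv2.putText(c,str(x),((x-x0)*f,24),0,.4,(0,255,255),1)
    for y in range((y0+9)//10*10,y1,10):
        cv2.line(c,(0,(y-y0)*f),(6,(y-y0)*f),(0,255,255),1)
        if y%20==0: cv2.putText(c,str(y),(8,(y-y0)*f+4),0,.4,(0,255,255),1)
    cv2.imwrite("pics/"+name,c)
E
python3 - <<'E'
from h import *
import pickle
s=optics.snapshot("top");t=optics.snapshot("side")
pickle.dump((s,t),open("st.pkl","wb"))
crop(s["frame"],120,100,360,250,3,"t1.png")
crop(t["frame"],150,110,310,340,3,"s1.png") if 0 else crop(t["frame"],150,100,290,240,4,"s1.png")
crop(t["frame"],150,210,300,340,4,"s2.png")
E
```

```text
(no output)
```

View pics/t1.png

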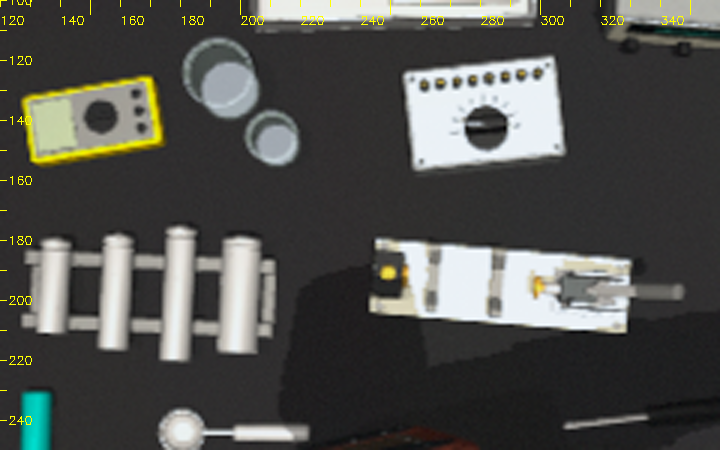

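View pics/s1.png

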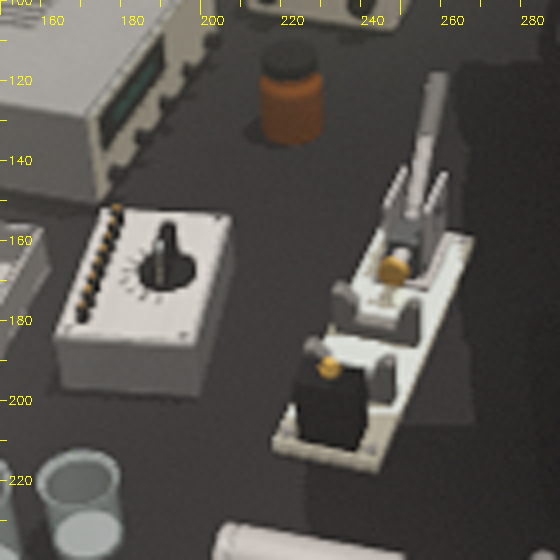

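View pics/s2.png

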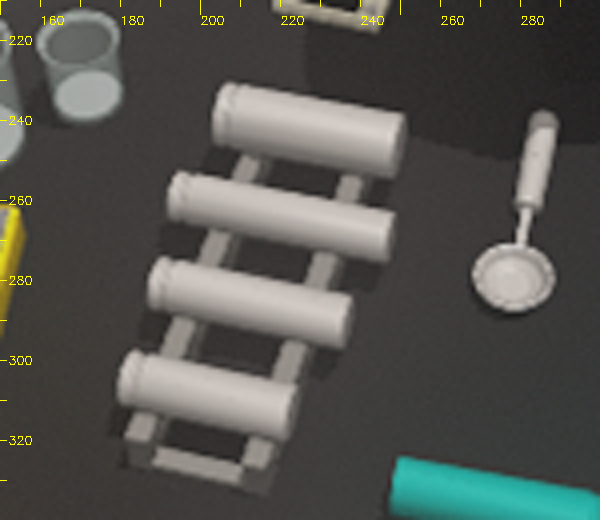

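```bash
python3 - <<'E'
from h import *
import pickle
s,t=pickle.load(open("st.pkl","rb"))
def c(u,v): return (120+u/3,100+v/3)
for n,u,v,z in [("c flat",113,349,.045),("c btn",117,236,.045),("d flat",51,332,.045),("d btn",56,240,.045),("a flat",174,359,.045),("a btn",180,228,.045),
 ("b flat",237,352,.05),("b btn",241,238,.05),
 ("knob",487,128,.067),("box c1",405,72,.06),("box c2",553,57,.06),("box c3",565,154,.06),("box c4",415,170,.06),
 ("post",389,272,.087),("base c1",378,238,.012),("c2",630,262,.012),("c3",626,332,.012),("c4",371,312,.012),("leverend",682,292,.14)]:
    print(n,at(s,c(u,v),z).round(4))
def d(u,v): return (150+u/4,100+v/4)
print("side post",at(t,d(328,365),.087), "knobtop",at(t,d(166,228),.099),"leverend",at(t,d(438,75),.14))
E
```

```text
c flat [0.4074 0.3375 0.045 ]
c btn [0.5337 0.3321 0.045 ]
d flat [0.4277 0.4065 0.045 ]
d btn [0.5305 0.4004 0.045 ]
a flat [0.395  0.2696 0.045 ]
a btn [0.5413 0.2614 0.045 ]
b flat [0.4014 0.1987 0.05  ]
b btn [0.5282 0.1926 0.05  ]
knob [ 0.6432 -0.0831  0.067 ]
box c1 [0.7092 0.0063 0.06  ]
box c2 [ 0.7227 -0.1588  0.06  ]
box c3 [ 0.6137 -0.1694  0.06  ]
box c4 [ 0.5991 -0.0027  0.06  ]
post [0.4844 0.0278 0.087 ]
base c1 [0.5289 0.041  0.012 ]
c2 [ 0.4958 -0.2459  0.012 ]
c3 [ 0.4161 -0.2391  0.012 ]
c4 [0.4444 0.0505 0.012 ]
leverend [ 0.4539 -0.2782  0.14  ]
side post [0.48568836 0.03912374 0.087     ] knobtop [ 0.64494677 -0.08570462  0.099     ] leverend [ 0.45819377 -0.28392745  0.14      ]
```

```bash
python3 -m crank '[[0,0,0,-7],[0,0,0,-7],[0,0,0,-7],[0,0,0,-7],[0,0,0,-7],[0,0,0,-7],[0,0,0,-7],[0,0,0,-7],[0,0,0,-7],[0,0,0,-7],[0,0,0,-7],[0,0,0,-7]]' 0 ; python3 -m crank '[[0,0,0,-7],[0,0,0,-7],[0,0,0,-7],[0,0,0,-7],[0,0,0,-7],[0,0,0,-7],[0,0,0,-7],[0,0,0,-7],[0,0,0,-7],[0,0,0,-6.4]]'; python3 -c "
from h import *
o=telemetry.get_obs();print(o)"
```

```text
time: 1.25
eef_pos: [0.2407, -0.5496, 0.2532]
ee_rot: [[-0.309, 0.951, -0.0], [0.951, 0.309, 0.0], [0.0, 0.0, -1.0]]
force: [0.6, 0.2, -0.3]
width: 0.0855
time: 2.08
eef_pos: [0.2407, -0.5496, 0.2532]
ee_rot: [[-0.999, 0.045, -0.0], [0.045, 0.999, 0.0], [0.0, 0.0, -1.0]]
force: [0.6, -0.0, -0.0]
width: 0.0851
{'time': 2.0833, 'qpos': array([-1.37567912e+00,  1.04183872e-01,  9.71460668e-02,  1.56390915e+00,
       -8.15074672e-06, -1.33043889e+00]), 'qd': array([ 2.19492265e-04,  9.39330993e-04, -7.50428822e-04,  7.19473936e-04,
       -1.50435625e-03, -1.31515108e+00]), 'tau': array([ 3.08797476e-03, -5.56781459e+01,  5.03746748e+01,  3.64014770e-03,
       -6.21561571e-05,  2.03230463e+00]), 'eef_pos': array([ 0.24071428, -0.54955734,  0.25319677]), 'ee_rot': array([[-9.98976835e-01,  4.52247989e-02, -3.72001163e-05],
       [ 4.52247930e-02,  9.98976825e-01,  1.46189774e-04],
       [ 4.37734572e-05,  1.44357830e-04, -9.99999989e-01]]), 'force': array([ 0.57900336, -0.01714924, -0.04845779]), 'moment': array([-0.02660704,  0.00549167, -0.0224205 ]), 'width': 0.08514728091395611}
```

```bash
python3 -m crank '[[-1.4,3.4,0,0],[-1.4,3.4,0,0],[-1.4,3.4,0,0],[-1.4,3.4,0,0],[-1.4,3.4,0,0],[-1.4,3.4,0,0],[-1.4,3.4,0,0],[-1.4,3.4,0,0],[-1.4,3.4,0,0],[-1.4,3.4,0,0],[-1.4,3.4,0,0],[-1.4,3.4,0,0]]' 0 ; python3 -m crank '[[-1.4,3.4,0,0],[-1.4,3.4,0,0],[-1.4,3.4,0,0],[0,0,0,0],[0,0,0,0]]'; python3 - <<'E'
from h import *
import pickle
o=telemetry.get_obs();s=optics.snapshot("wrist");pickle.dump((o,s),open("w1.pkl","wb"))
crop(s["frame"],0,0,512,384,1,"w1.png")
cv2.imwrite("pics/w1b.png",cv2.resize(s["frame"][:,:,::-1],(800,600),interpolation=cv2.INTER_CUBIC))
E
```

```text
time: 3.08
eef_pos: [0.4299, -0.149, 0.2534]
ee_rot: [[-0.999, 0.052, 0.0], [0.052, 0.999, -0.0], [-0.0, -0.0, -1.0]]
force: [0.1, -0.1, 0.2]
width: 0.0855
time: 3.5
eef_pos: [0.477, -0.0494, 0.2532]
ee_rot: [[-0.999, 0.048, -0.0], [0.048, 0.999, -0.0], [0.0, -0.0, -1.0]]
force: [0.1, -1.1, -0.6]
width: 0.0851
```

View pics/w1b.png

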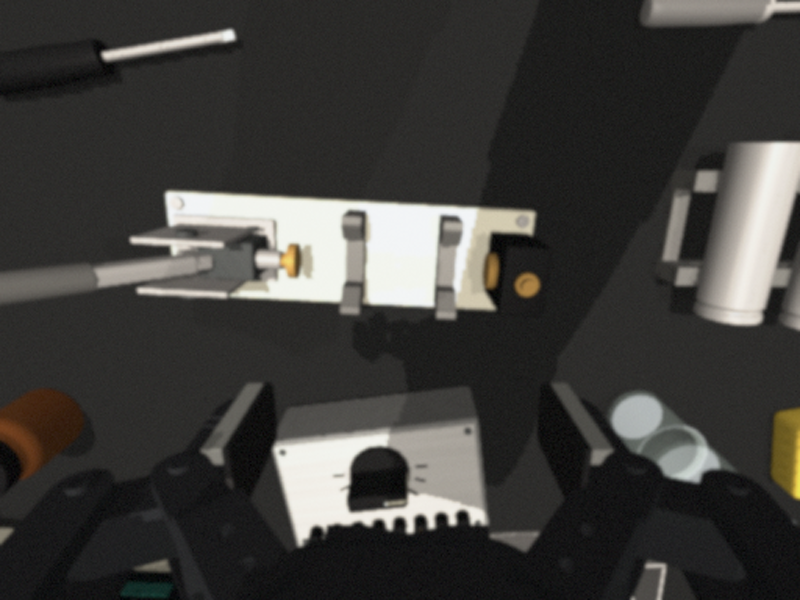

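```bash
python3 - <<'E'
from h import *
import pickle
o,s=pickle.load(open("w1.pkl","rb"))
T=wristT(o,s)
def m(n,u,v,z):
    p=at(s,(u/1.5625,v/1.5625),z,T);print(n,p.round(4));return p
a=m("base cl",166,191,.012);b=m("base cr",536,211,.012)
d=a-b;print("len",np.linalg.norm(d),"yaw",np.degrees(np.arctan2(d[1],d[0])))
p=m("post",528,285,.087)
# bottom edge of plate
e=m("bot left",345,306,.012) ; m("corner screw l",179,202,.012); m("screw r",522,221,.012)
ex=d/np.linalg.norm(d); ey=np.array([-ex[1],ex[0],0])
print("width",(e-a)@ey, (e-b)@ey)
mid=(a+b)/2
print("plate mid",mid+ey*0.042, "post rel", (p-b)@ex,(p-b)@ey)
cc=b+ey*0.042
print("lever end axis")
for u,v in [(355,215),(352,305),(450,220),(446,312)]:
  q=m("sad",u,v,.05); print((q-cc)@ex,(q-cc)@ey)
q=m("contact",290,260,.045);print((q-cc)@ex,(q-cc)@ey)
q=m("fixed",492,271,.045);print((q-cc)@ex,(q-cc)@ey)
q=m("pivotblock",235,262,.07);print((q-cc)@ex,(q-cc)@ey)
m("knob",380,478,.067)
crop(s["frame"],60,90,380,230,2,"w1c.png")
crop(s["frame"],160,240,330,360,4,"w1d.png")
E
```

```text
base cl [ 0.4158 -0.2344  0.012 ]
base cr [0.4451 0.0546 0.012 ]
len 0.2904986605752426 yaw -95.7779700637923
post [0.4836 0.0304 0.087 ]
bot left [ 0.5167 -0.1032  0.012 ]
corner screw l [ 0.4247 -0.2259  0.012 ]
screw r [0.4524 0.0438 0.012 ]
width 0.08721858582654361 0.08721858582654361
plate mid [ 0.47222185 -0.09411285  0.012     ] post rel 0.020176854459574334 0.04077623391196758
lever end axis
sad [ 0.4369 -0.0841  0.05  ]
0.13880909213596396 -0.036133174611208116
sad [ 0.5039 -0.0919  0.05  ]
0.13981499515165322 0.03125069668067075
sad [ 0.4437 -0.0168  0.05  ]
0.07120936091839204 -0.0361962248655166
sad [ 0.5128 -0.0211  0.05  ]
0.06854293579779343 0.033055913751410815
contact [ 0.4682 -0.1356  0.045 ]
0.18693102032549933 0.00016990040551787648
fixed [0.4838 0.0143 0.045 ]
0.036201648886297656 0.0005675576582524365
pivotblock [ 0.4625 -0.1667  0.07  ]
0.21843670461216877 -0.002324856415731971
knob [ 0.6473 -0.0791  0.067 ]
```

View pics/w1c.png

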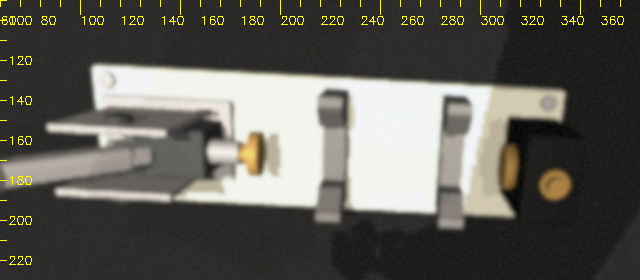

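View pics/w1d.png

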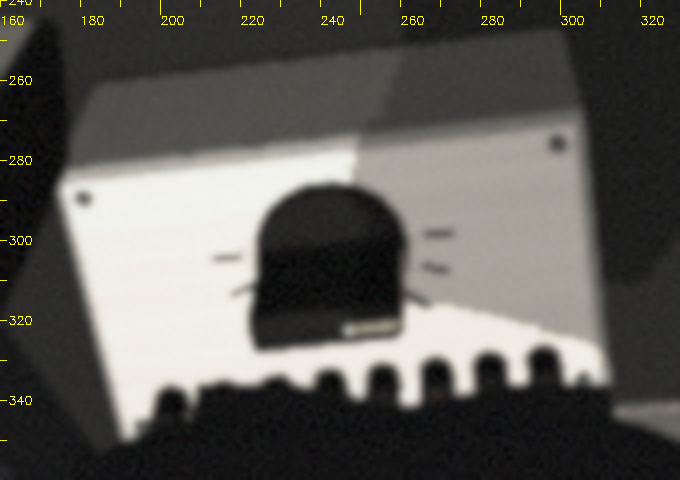

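```bash
python3 -m crank '[[0.2,3.5,0,0],[0.2,3.5,0,0],[0.2,3.5,0,0],[0,0,0,0],[0,0,0,0]]' ; python3 - <<'E'
from h import *
import pickle
o=telemetry.get_obs();s=optics.snapshot("wrist");pickle.dump((o,s),open("w2.pkl","wb"))
crop(s["frame"],0,0,512,384,1,"w2.png")
crop(s["frame"],0,80,260,220,3,"w2c.png")
E
python3 -m crank '[[0.2,3.5,0,0],[0.2,3.5,0,0],[0.2,3.5,0,0],[0.2,3.5,0,0],[0.3,3.5,0,0],[0.3,3.5,0,0],[0.3,3.5,0,0],[0.3,3.5,0.7,0],[0,0,2,0],[0,0,2,0],[0,0,0,0],[0,0,0,0]]' 
python3 - <<'E'
from h import *
import pickle
o=telemetry.get_obs();s=optics.snapshot("wrist");pickle.dump((o,s),open("w3.pkl","wb"))
cv2.imwrite("pics/w3.png",cv2.resize(s["frame"][:,:,::-1],(800,600),interpolation=cv2.INTER_CUBIC))
E
```

```text
time: 3.97
eef_pos: [0.4759, 0.0541, 0.2534]
ee_rot: [[-0.999, 0.05, 0.0], [0.05, 0.999, -0.0], [-0.0, -0.0, -1.0]]
force: [0.6, -1.4, -0.7]
width: 0.0853
time: 5.02
eef_pos: [0.4708, 0.3329, 0.2054]
ee_rot: [[-0.999, 0.054, -0.002], [0.054, 0.999, -0.001], [0.002, -0.001, -1.0]]
force: [0.9, -0.3, 0.5]
width: 0.0857
```

View pics/w2c.png

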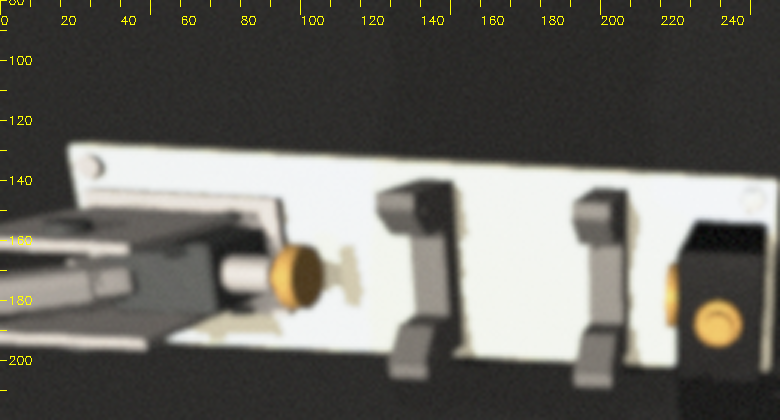

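View pics/w3.png

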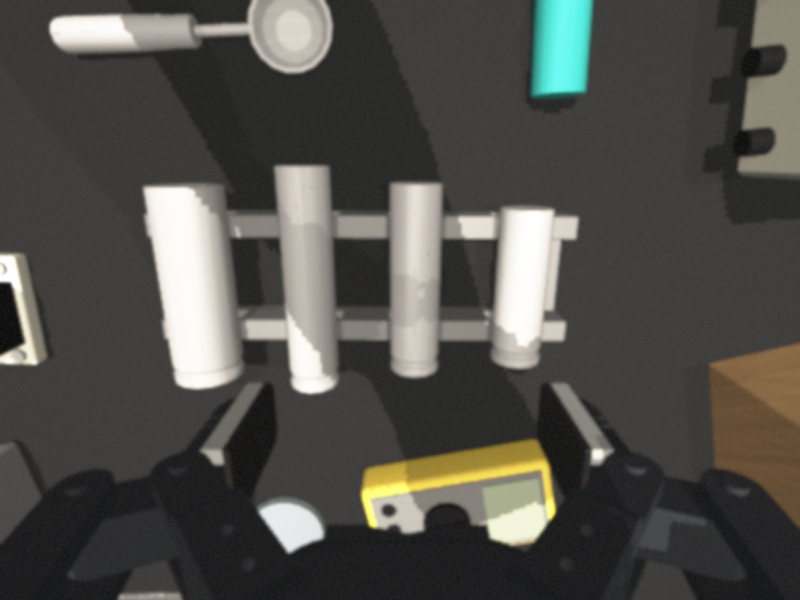

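```bash
python3 - <<'E'
from h import *
import pickle
o,s=pickle.load(open("w3.pkl","rb"));T=wristT(o,s)
f=lambda u,v,z:at(s,(u/1.5625,v/1.5625),z,T)
for z in (.04,.045,.05,.055):
  print(z)
  for n,l,r in [("c mid",(390,270),(440.5,270)),("flat",(389,186),(442,186)),("btn",(391,360),(438.5,360)),("a mid",(283.5,270),(334,270)),("d mid",(499,270),(548.5,270))]:
    a=f(*l,z);b=f(*r,z);print(n,((a+b)/2).round(4),np.linalg.norm(a-b).round(4))
  print("ends", f(416,183,z).round(4),f(414,376,z).round(4))
print(T[:3,3])
o1,s1=pickle.load(open("w1.pkl","rb"));T1=wristT(o1,s1)
o2,s2=pickle.load(open("w2.pkl","rb"));T2=wristT(o2,s2)
def tri(p1,p2):
    A=[];b=[]
    for (st,uv,T) in ((s1,p1,T1),(s2,p2,T2)):
        c,d=ray(st,uv,T);d/=np.linalg.norm(d);M=np.eye(3)-np.outer(d,d);A.append(M);b.append(M@c)
    x=np.linalg.lstsq(np.vstack(A),np.hstack(b),rcond=None)[0];return x
c1=lambda u,v:(60+u/2,90+v/2); c2=lambda u,v:(u/3,80+v/3)
for n,p,q in [("post",(555,185),(717,324)),("plate BL",(92,66),(69,145)),("plate BR",(566,90),(777,180)),
 ("sadL up top-right/near edge",(349,92),(452,182)),("sadL low left",(314,221),(390,377)),("sadR low left",(438,227),(575,385)),("sadR up right",(469,98),(627,190)),
 ("contact disc left... edge right",(264,154),(321,277)),("fixed left edge",(501,167),(666,295)),("block corner near",(577,140),(768,225))]:
    print(n,tri(c1(*p),c2(*q)).round(4))
E
```

```text
0.04
c mid [0.4633 0.3388 0.04  ] 0.0329
flat [0.4103 0.3415 0.04  ] 0.0326
btn [0.5273 0.3353 0.04  ] 0.0329
a mid [0.4596 0.2696 0.04  ] 0.0329
d mid [0.4671 0.4092 0.04  ] 0.0322
ends [0.4085 0.3419 0.04  ] [0.5395 0.3342 0.04  ]
0.045
c mid [0.4621 0.3387 0.045 ] 0.0323
flat [0.41   0.3414 0.045 ] 0.032
btn [0.525  0.3354 0.045 ] 0.0324
a mid [0.4584 0.2707 0.045 ] 0.0323
d mid [0.4658 0.408  0.045 ] 0.0316
ends [0.4083 0.3418 0.045 ] [0.537  0.3343 0.045 ]
0.05
c mid [0.4609 0.3387 0.05  ] 0.0317
flat [0.4097 0.3413 0.05  ] 0.0315
btn [0.5226 0.3354 0.05  ] 0.0318
a mid [0.4573 0.2719 0.05  ] 0.0317
d mid [0.4645 0.4067 0.05  ] 0.0311
ends [0.408  0.3417 0.05  ] [0.5344 0.3343 0.05  ]
0.055
c mid [0.4596 0.3387 0.055 ] 0.0311
flat [0.4094 0.3413 0.055 ] 0.0309
btn [0.5203 0.3354 0.055 ] 0.0312
a mid [0.4561 0.2731 0.055 ] 0.0312
d mid [0.4632 0.4055 0.055 ] 0.0305
ends [0.4077 0.3416 0.055 ] [0.5319 0.3344 0.055 ]
[0.39326985 0.33724119 0.32624302]
post [0.4851 0.0313 0.0822]
plate BL [ 0.4166 -0.2354  0.0109]
plate BR [0.4449 0.0542 0.0135]
sadL up top-right/near edge [ 0.4391 -0.0791  0.0156]
sadL low left [ 0.509  -0.1017  0.0531]
sadR low left [ 0.5159 -0.0291  0.0538]
sadR up right [ 0.4453 -0.0065  0.0221]
contact disc left... edge right [ 0.4718 -0.1311  0.0337]
fixed left edge [0.4831 0.009  0.0464]
block corner near [0.4616 0.0499 0.0558]
```

```bash
python3 -m crank '[[-0.1,0.4,0,0],[0,0,3,0],[0,0,3,0],[0,0,0,0],[0,0,0,0],[0,0,0,0]]' 105 40; python3 - <<'E'
from h import *
import pickle
o=telemetry.get_obs();s=optics.snapshot("wrist");pickle.dump((o,s),open("w4.pkl","wb"))
cv2.imwrite("pics/w4.png",cv2.resize(s["frame"][:,:,::-1],(800,600),interpolation=cv2.INTER_CUBIC))
E
```

```text
time: 5.57
eef_pos: [0.4727, 0.3388, 0.1486]
ee_rot: [[-0.999, 0.052, 0.002], [0.052, 0.999, 0.001], [-0.002, 0.001, -1.0]]
force: [0.1, 0.1, 0.5]
width: 0.0501
```

View pics/w4.png

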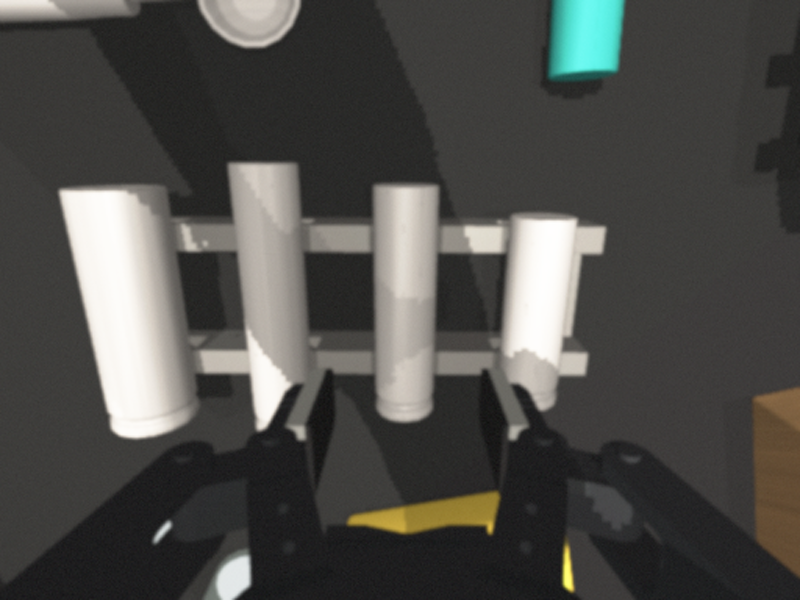

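```bash
python3 -m crank '[[0,0,3,0],[0,0,3,0],[0,0,2.5,0],[0,0,1.5,0],[0,0,0,0],[0,0,0,0]]'; python3 -m crank '[[0,0,0,0],[0,0,0,0],[0,0,0,0],[0,0,0,0],[0,0,0,0]]' 255 50;  python3 - <<'E'
from h import *
import pickle
o=telemetry.get_obs();print(o["eef_pos"],o["force"],o["width"]);s=optics.snapshot("wrist");pickle.dump((o,s),open("w5.pkl","wb"))
cv2.imwrite("pics/w5.png",cv2.resize(s["frame"][:,:,::-1],(800,600),interpolation=cv2.INTER_CUBIC))
E
```

```text
time: 6.12
eef_pos: [0.4723, 0.3389, 0.0477]
ee_rot: [[-0.999, 0.051, 0.001], [0.051, 0.999, 0.0], [-0.001, 0.0, -1.0]]
force: [-1.2, -0.9, 0.1]
width: 0.0502
time: 6.53
eef_pos: [0.4733, 0.338, 0.0493]
ee_rot: [[-0.999, 0.052, 0.003], [0.052, 0.999, -0.002], [-0.004, -0.001, -1.0]]
force: [-3.7, -8.6, 8.6]
width: 0.0311
[0.47334876 0.33797079 0.04926628] [-3.73598257 -8.58035609  8.63972768] 0.03113590488449729
```

View pics/w5.png

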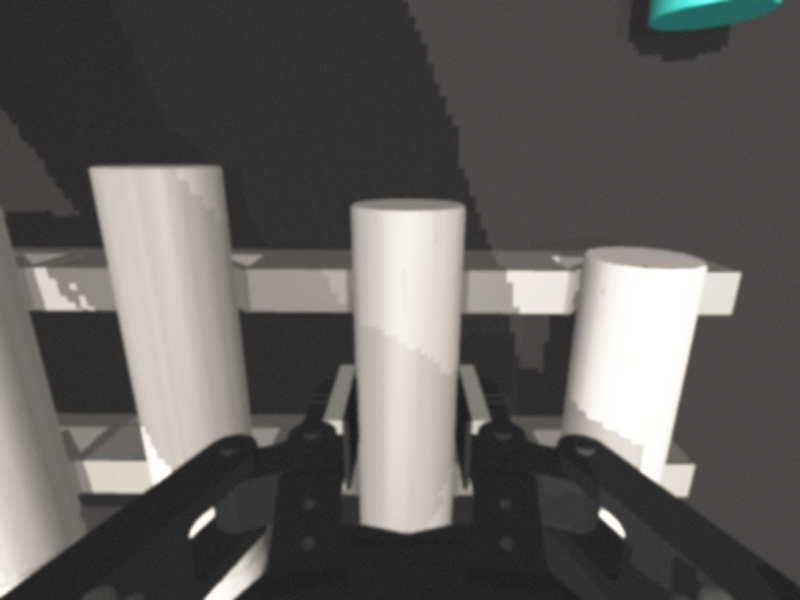

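```bash
python3 -m crank '[[0,0,-1,0],[0,0,-2,0],[0,0,-3,0],[0,0,-3,0],[0,0,-3,0],[0,0,0,0],[0,0,0,0]]';  python3 - <<'E'
from h import *
import pickle
o=telemetry.get_obs();print(o["eef_pos"],o["force"],o["moment"],o["width"]);s=optics.snapshot("wrist");pickle.dump((o,s),open("w6.pkl","wb"))
cv2.imwrite("pics/w6.png",cv2.resize(s["frame"][:,:,::-1],(800,600),interpolation=cv2.INTER_CUBIC))
s=optics.snapshot("side");crop(s["frame"],100,160,300,320,4,"s6.png")
E
```

```text
time: 7.17
eef_pos: [0.4733, 0.3395, 0.1698]
ee_rot: [[-0.999, 0.051, 0.005], [0.051, 0.999, 0.002], [-0.005, 0.003, -1.0]]
force: [0.4, 0.2, -4.1]
width: 0.0312
[0.4732881  0.33949589 0.16977036] [ 0.39050021  0.16418247 -4.11294611] [-0.02074629  0.01736871  0.00964742] 0.03123855014713712
```

View pics/w6.png

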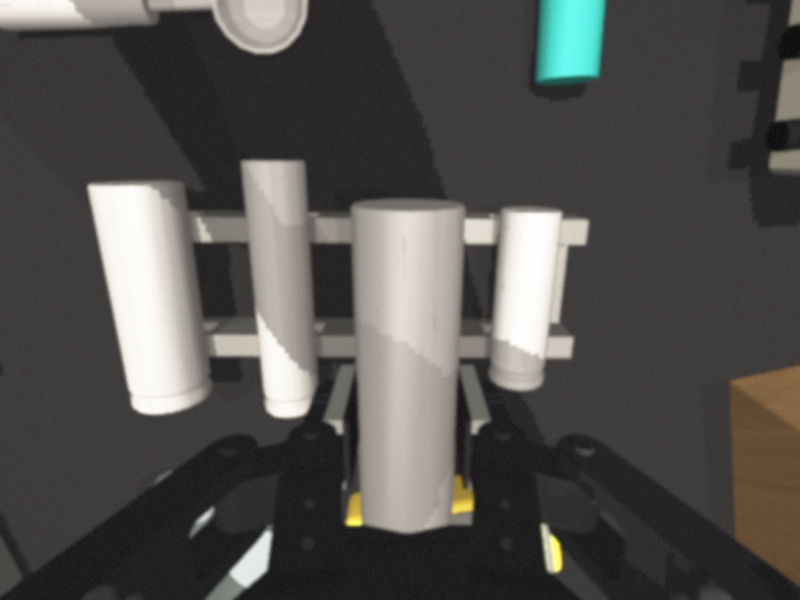

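View pics/s6.png

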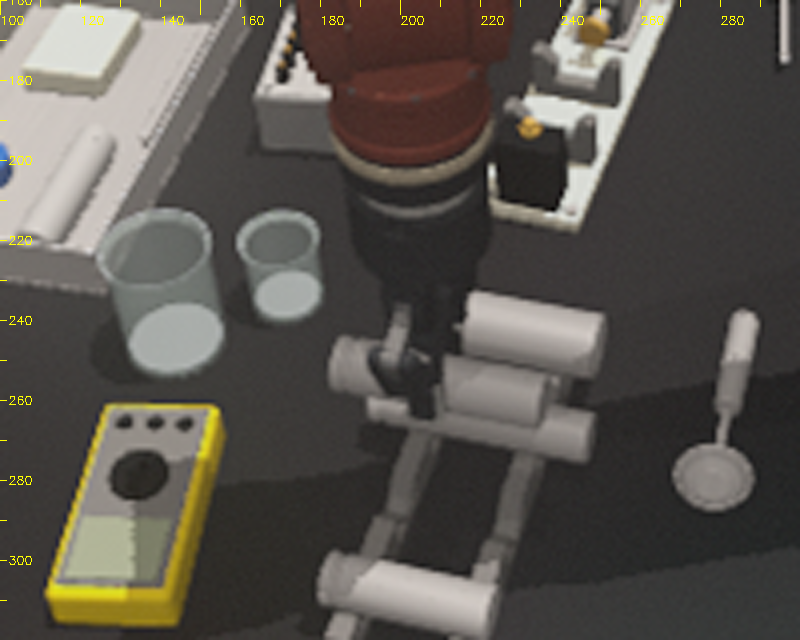

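```bash
python3 - <<'E'
from h import *
import pickle
o,s=pickle.load(open("w6.pkl","rb"));H=s["hand_eye"]
for v in (200,205,209):
  for D in (.128,.132,.136):
    d=np.linalg.inv(s["camera_matrix"])@np.array([408.5/1.5625,v/1.5625,1]);p=H[:3,:3]@(np.array([d[0],-d[1],-d[2]])*D)+H[:3,3];print(v,D,p.round(4))
E
```

```text
200 0.128 [0.0661 0.0006 0.0099]
200 0.132 [0.0658 0.0006 0.014 ]
200 0.136 [0.0654 0.0006 0.0181]
205 0.128 [0.0648 0.0006 0.0095]
205 0.132 [0.0644 0.0006 0.0136]
205 0.136 [0.064  0.0006 0.0176]
209 0.128 [0.0637 0.0006 0.0091]
209 0.132 [0.0633 0.0006 0.0132]
209 0.136 [0.0628 0.0006 0.0173]
```

```bash
python3 -m crank '[[-0.2,-2,0,0],[-0.2,-3.5,0,0],[-0.2,-3.8,0,0],[-0.2,-3.8,0,0],[-0.2,-3.8,0,0],[-0.2,-3.8,0,0],[-0.2,-3.8,0,0],[-0.2,-3.8,0,0],[-0.2,-3.8,0,0],[-0.2,-3.5,0,0],[-0.2,-2.5,0,0],[-0.1,-1.5,0,0]]'; python3 -m crank '[[0,0,0,-4],[0,0,0,-7],[0,0,0,-7],[0,0,0,-7],[0,0,0,-7],[0,0,0,-7],[0,0,0,-7],[0,0,0,-7],[0,0,0,-7],[0,0,0,-7],[0,0,0,-7],[0,0,0,-7]]';python3 -m crank '[[0,0,0,-6.6],[0,0,0,0],[0,0,0,0],[0,0,0,0]]'; python3 - <<'E'
from h import *
o=telemetry.get_obs();print(o["eef_pos"],o["ee_rot"],np.degrees(np.arctan2(o["ee_rot"][1,0],o["ee_rot"][0,0])),o["force"],o["width"],o["qpos"])
t=np.array([.4761,-.0592,0]);print("tool delta",o["ee_rot"].T@(t-o["eef_pos"]))
s=optics.snapshot("wrist");cv2.imwrite("pics/w7.png",cv2.resize(s["frame"][:,:,::-1],(800,600),interpolation=cv2.INTER_CUBIC))
s=optics.snapshot("side");crop(s["frame"],150,80,330,240,4,"s7.png")
E
```

```text
time: 8.27
eef_pos: [0.4734, -0.0605, 0.1647]
ee_rot: [[-0.999, 0.054, -0.002], [0.054, 0.999, 0.0], [0.002, 0.0, -1.0]]
force: [-0.2, 0.5, -4.5]
width: 0.0316
time: 9.27
eef_pos: [0.4734, -0.0576, 0.1646]
ee_rot: [[-0.201, -0.98, -0.003], [-0.98, 0.201, 0.001], [-0.001, 0.003, -1.0]]
force: [0.5, 0.4, -3.3]
width: 0.0311
time: 9.6
eef_pos: [0.4739, -0.0578, 0.1655]
ee_rot: [[-0.097, -0.995, -0.001], [-0.995, 0.097, 0.0], [-0.0, 0.001, -1.0]]
force: [-0.5, -0.6, -3.8]
width: 0.0312
[ 0.47389407 -0.05780394  0.16553921] [[-9.70400065e-02 -9.95279786e-01 -1.17672891e-03]
 [-9.95280425e-01  9.70395334e-02  4.52863168e-04]
 [-3.36536333e-04  1.21512109e-03 -9.99999205e-01]] -95.56874649332094 [-0.4953272  -0.58336119 -3.83303022] 0.03124380313142163 [-3.96271370e-01 -2.74029601e-01 -4.20415197e-01  1.42567107e+00
 -3.64261548e-05 -1.86987492e+00]
tool delta [ 0.00123111 -0.00253214  0.16553585]
```

View pics/w7.png

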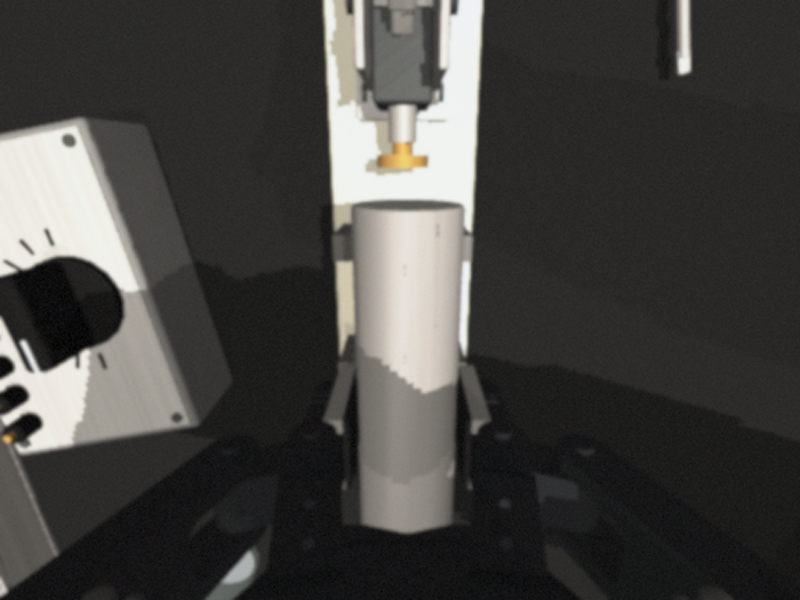

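View pics/s7.png

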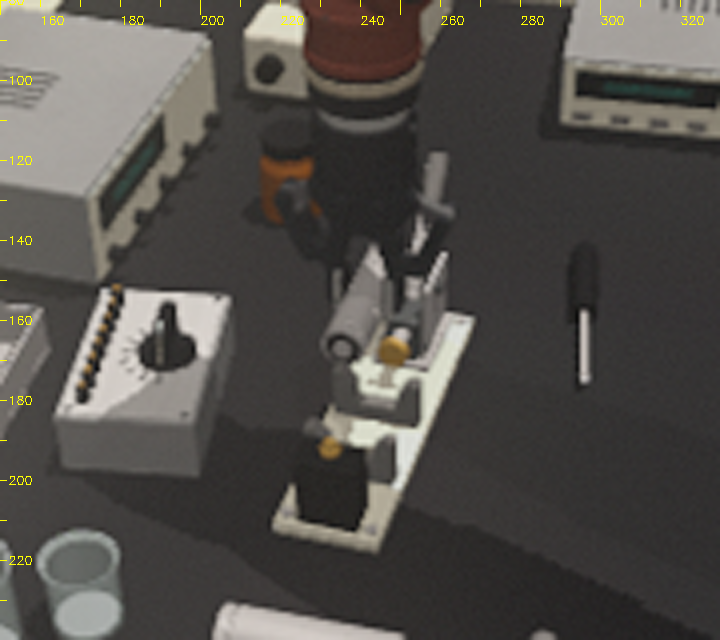

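```bash
python3 -m crank '[[0.12,-0.25,2,0],[0,0,3,0],[0,0,2.5,0],[0,0,1,0],[0,0,0,0],[0,0,0,0]]';  python3 - <<'E'
from h import *
o=telemetry.get_obs();print(o["eef_pos"],o["force"],o["width"])
t=np.array([.4761,-.0592,0]);print("tool delta",o["ee_rot"].T@(t-o["eef_pos"]))
s=optics.snapshot("wrist");cv2.imwrite("pics/w8.png",cv2.resize(s["frame"][:,:,::-1],(800,600),interpolation=cv2.INTER_CUBIC))
s=optics.snapshot("side");crop(s["frame"],170,100,310,240,4,"s8.png")
E
```

```text
time: 10.2
eef_pos: [0.4767, -0.0594, 0.0818]
ee_rot: [[-0.094, -0.996, -0.0], [-0.996, 0.094, 0.0], [0.0, 0.0, -1.0]]
force: [0.7, -0.8, -3.4]
width: 0.031
[ 0.47665833 -0.05941836  0.08175946] [ 0.7159923  -0.78170542 -3.36953978] 0.030978430482897792
tool delta [-0.00016539  0.00055276  0.08175962]
```

View pics/w8.png

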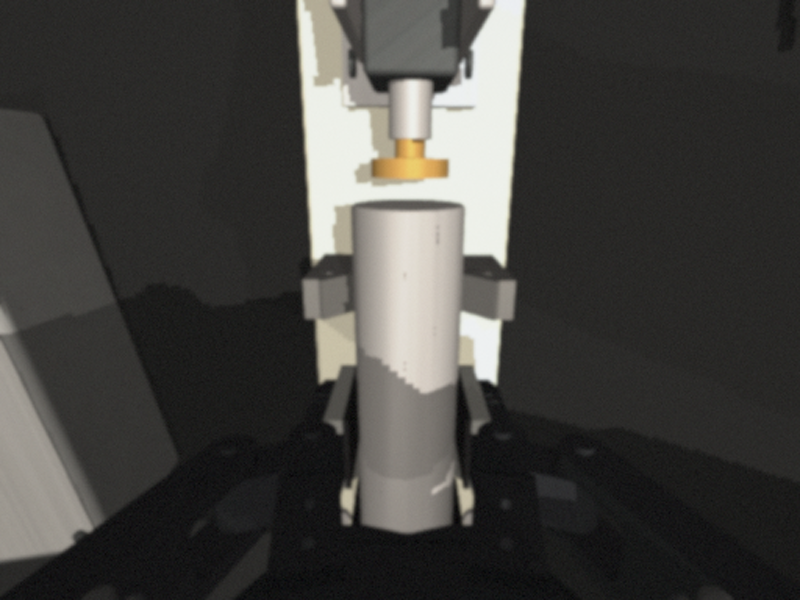

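View pics/s8.png

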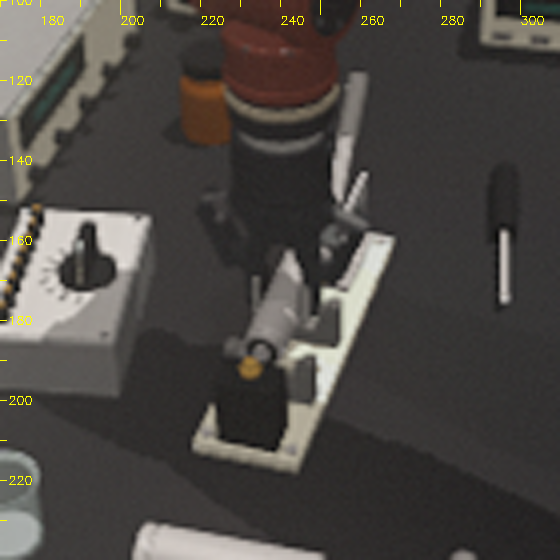

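```bash
python3 -m crank '[[0,0,0.8,0],[0,0,0.8,0],[0,0,0.4,0],[0,0,0,0],[0,0,0,0]]'; python3 -m crank '[[0,0,0.2,0],[0,0,0.1,0],[0,0,0,0]]'; python3 -m crank '[[0,0,0.2,0],[0,0,0,0],[0,0,0,0]]'
```

```text
time: 10.72
eef_pos: [0.4764, -0.0593, 0.0609]
ee_rot: [[-0.093, -0.996, -0.001], [-0.996, 0.093, 0.0], [-0.0, 0.001, -1.0]]
force: [0.4, 0.3, -3.2]
width: 0.031
time: 10.97
eef_pos: [0.4767, -0.0594, 0.0582]
ee_rot: [[-0.093, -0.996, 0.0], [-0.996, 0.093, -0.0], [0.0, -0.0, -1.0]]
force: [-0.9, -0.1, -4.0]
width: 0.0312
time: 11.22
eef_pos: [0.477, -0.0596, 0.057]
ee_rot: [[-0.093, -0.996, 0.001], [-0.996, 0.093, -0.0], [0.0, -0.001, -1.0]]
force: [-3.0, 0.9, 4.5]
width: 0.031
```

```bash
python3 -m crank '[[0,0,0.05,0],[0,0,0,0],[0,0,0,0]]'; python3 - <<'E'
from h import *
s=optics.snapshot("wrist");cv2.imwrite("pics/w9.png",cv2.resize(s["frame"][:,:,::-1],(800,600),interpolation=cv2.INTER_CUBIC))
s=optics.snapshot("side");crop(s["frame"],200,130,290,220,6,"s9.png")
E
```

```text
time: 11.47
eef_pos: [0.477, -0.0596, 0.057]
ee_rot: [[-0.093, -0.996, 0.001], [-0.996, 0.093, -0.001], [0.001, -0.001, -1.0]]
force: [-5.3, 1.5, 10.2]
width: 0.0314
```

View pics/w9.png

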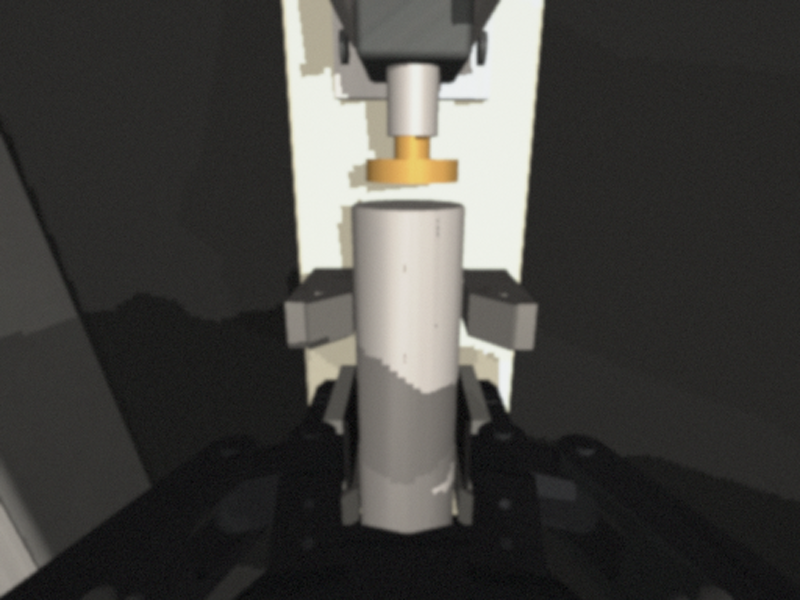

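View pics/s9.png

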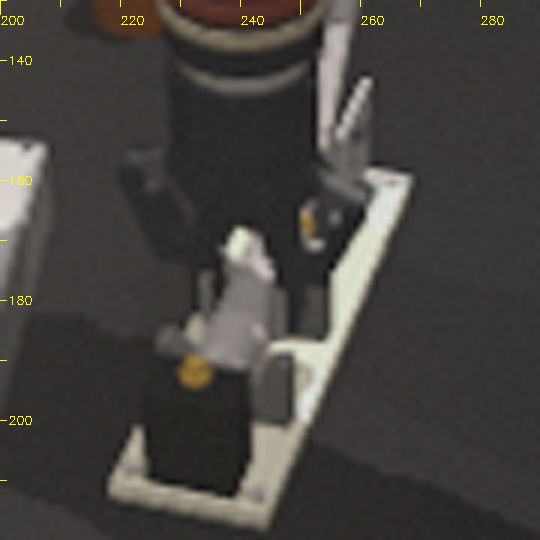

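```bash
python3 -m crank '[[0,0.05,0,0],[0,0.05,0,0],[0,0,0,0],[0,0,0,0]]'; python3 -m crank '[[0,0,0.1,0],[0,0,0,0],[0,0,0,0]]'
```

```text
time: 11.9
eef_pos: [0.4769, -0.0596, 0.057]
ee_rot: [[-0.093, -0.996, 0.003], [-0.996, 0.093, -0.001], [0.0, -0.003, -1.0]]
force: [-0.6, 1.7, 6.3]
width: 0.0311
time: 12.15
eef_pos: [0.477, -0.0596, 0.0569]
ee_rot: [[-0.093, -0.996, 0.003], [-0.996, 0.093, -0.001], [0.001, -0.003, -1.0]]
force: [-3.5, 2.9, 15.7]
width: 0.0314
```

```bash
python3 -m crank '[[0,0.03,-0.12,0],[0,0,0,0],[0,0,0,0]]'; python3 -m crank '[[0,0,0,0],[0,0,0,0],[0,0,0,0],[0,0,0,0]]' 100; python3 - <<'E'
from h import *
s=optics.snapshot("wrist");cv2.imwrite("pics/w10.png",cv2.resize(s["frame"][:,:,::-1],(800,600),interpolation=cv2.INTER_CUBIC))
E
```

```text
time: 12.4
eef_pos: [0.4763, -0.0596, 0.057]
ee_rot: [[-0.093, -0.996, 0.002], [-0.996, 0.093, -0.001], [0.0, -0.002, -1.0]]
force: [-0.2, -0.0, 7.9]
width: 0.0315
time: 12.73
eef_pos: [0.4752, -0.0593, 0.0557]
ee_rot: [[-0.093, -0.996, -0.0], [-0.996, 0.093, 0.0], [0.0, 0.0, -1.0]]
force: [0.3, -0.6, 0.2]
width: 0.0517
```

View pics/w10.png

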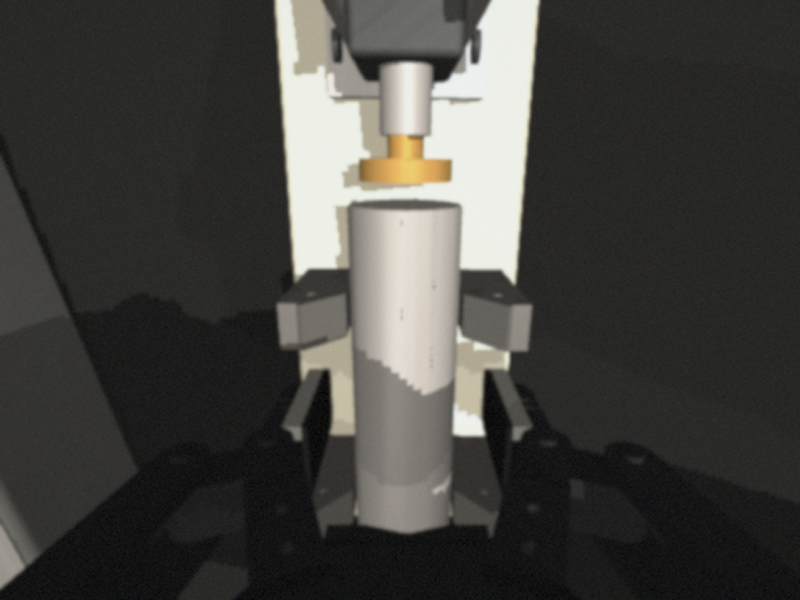

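```bash
python3 -m crank '[[0,0,-1,0],[0,0,-2.5,0],[0,0,-3.5,0],[0,0,-3.5,0],[0,0,-3.5,0],[0,0,-2.5,0],[0,0,0,0],[0,0,0,0]]';  python3 - <<'E'
from h import *
import pickle
o=telemetry.get_obs();s=optics.snapshot("wrist");pickle.dump((o,s),open("w11.pkl","wb"));cv2.imwrite("pics/w11.png",cv2.resize(s["frame"][:,:,::-1],(800,600),interpolation=cv2.INTER_CUBIC))
s=optics.snapshot("side");crop(s["frame"],200,100,290,220,6,"s11.png")
E
```

```text
time: 13.45
eef_pos: [0.4763, -0.0597, 0.2232]
ee_rot: [[-0.093, -0.996, 0.003], [-0.996, 0.093, -0.001], [0.001, -0.003, -1.0]]
force: [0.2, 0.2, -0.5]
width: 0.052
```

View pics/w11.png

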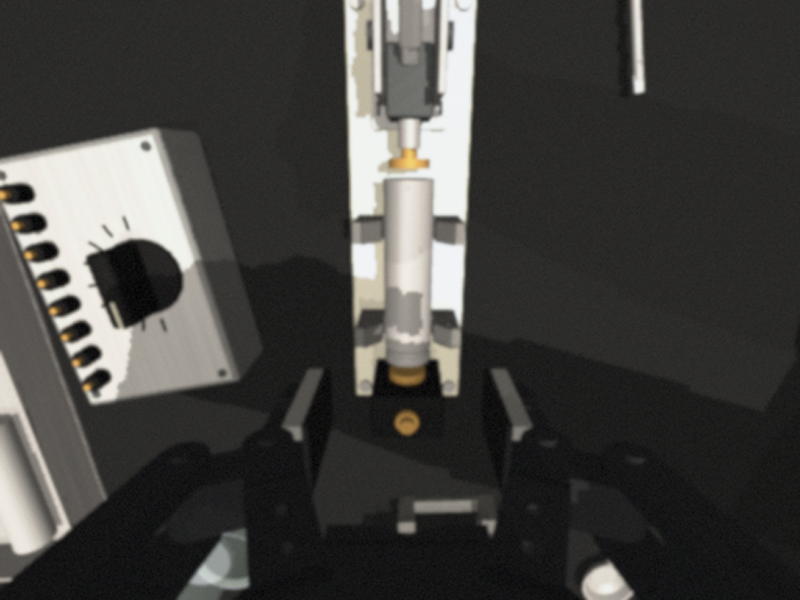

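View pics/s11.png

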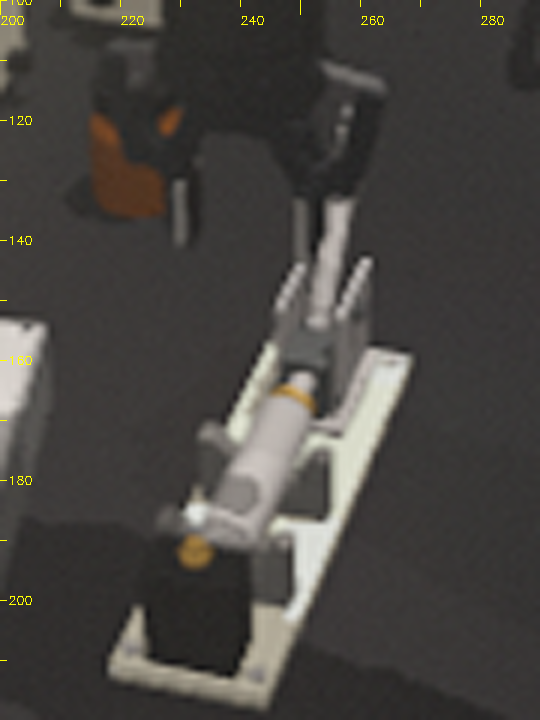

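```bash
python3 -m crank '[[2,0,0,0],[3.7,0,0,0],[3.7,0,0,0],[3.7,0,0,0],[3.7,0,0,0],[3.7,0,0,0],[3.6,0,0,0],[2,0,0,0],[0,0,0,0],[0,0,0,0]]' 255 60;  python3 - <<'E'
from h import *
import pickle
o=telemetry.get_obs();s=optics.snapshot("wrist");pickle.dump((o,s),open("w12.pkl","wb"));cv2.imwrite("pics/w12.png",cv2.resize(s["frame"][:,:,::-1],(800,600),interpolation=cv2.INTER_CUBIC))
ex=np.array([-.0975,-.9952,0]);seat=np.array([.4766,-.0547,.045]);ey=np.array([.9952,-.0975,0])
d=o["eef_pos"]-seat;print("s,lat",d@ex,d@ey,o["qpos"])
s=optics.snapshot("side");crop(s["frame"],180,50,310,190,4,"s12.png")
s=optics.snapshot("top");crop(s["frame"],200,120,400,260,4,"t12.png")
E
```

```text
time: 14.38
eef_pos: [0.4501, -0.3193, 0.2193]
ee_rot: [[-0.095, -0.995, -0.002], [-0.995, 0.095, 0.002], [-0.002, 0.002, -1.0]]
force: [-0.4, 0.5, 0.7]
width: 0.0004
s,lat 0.2659272986025512 -0.0005288985010700301 [-8.54084638e-01 -4.32088084e-02 -1.14481030e-01  1.50265479e+00
  1.14065254e-04 -2.32956730e+00]
```

View pics/w12.png

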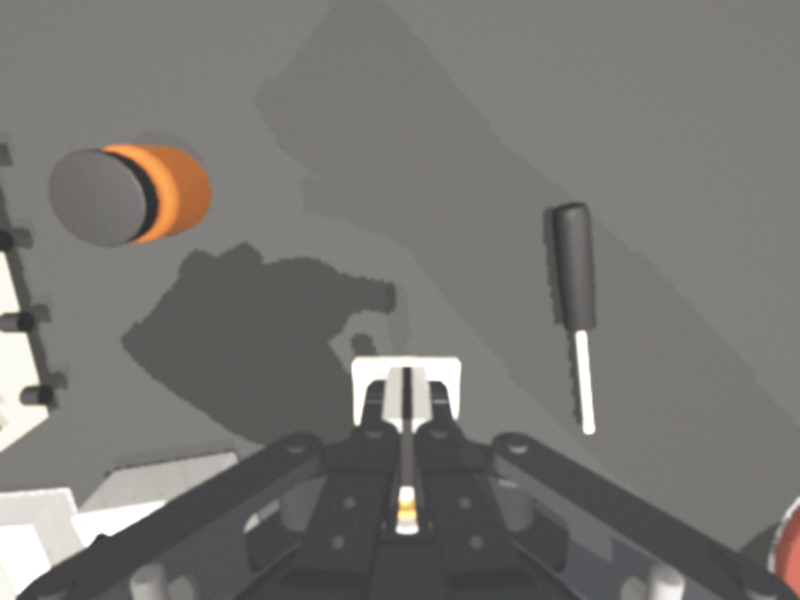

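View pics/s12.png

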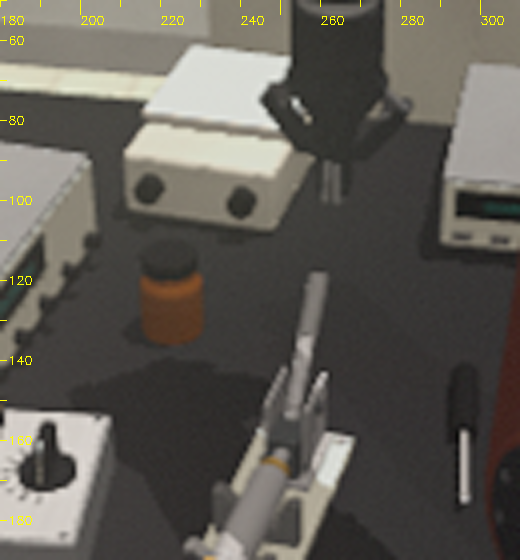

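```bash
python3 -m crank '[[0,0,2.5,0],[0,0,2.5,0],[0,0,2,0],[0,0,0.4,0],[0,0,0,0],[0,0,0,0]]'; python3 -m crank '[[-1,0,0,0],[-1,0,0,0],[-1,0,0,0],[-1,0,0,0],[-1,0,0,0],[0,0,0,0]]'; python3 - <<'E'
from h import *
o=telemetry.get_obs()
ex=np.array([-.0975,-.9952,0]);seat=np.array([.4766,-.0547,.045]);ey=np.array([.9952,-.0975,0])
d=o["eef_pos"]-seat;print("s,lat",d@ex,d@ey)
s=optics.snapshot("side");crop(s["frame"],200,70,300,190,5,"s13.png")
E
```

```text
time: 15.03
eef_pos: [0.4515, -0.3188, 0.1481]
ee_rot: [[-0.092, -0.996, 0.001], [-0.996, 0.092, -0.001], [0.001, -0.001, -1.0]]
force: [0.3, -0.4, -0.0]
width: -0.0
time: 15.53
eef_pos: [0.4566, -0.2684, 0.1487]
ee_rot: [[-0.092, -0.996, 0.002], [-0.996, 0.092, -0.003], [0.002, -0.002, -1.0]]
force: [0.8, -1.6, 1.3]
width: -0.0003
s,lat 0.21466679104843425 0.0009698300429393864
```

View pics/s13.png

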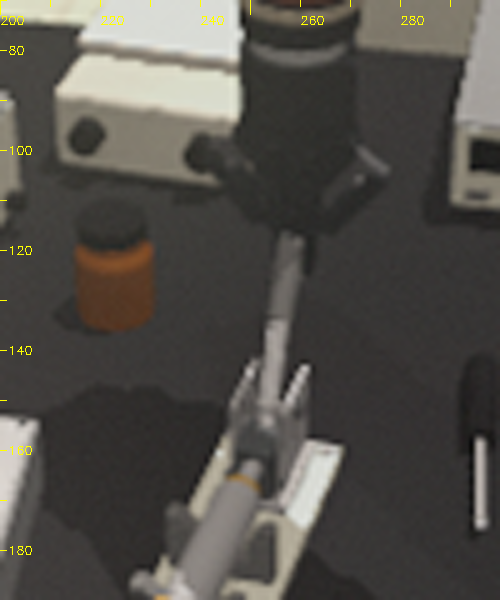

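```bash
python3 -m crank '[[-1,0,0,0],[-1,0,0,0],[-1,0,0,0],[-1,0,0,0],[-1,0,0,0],[0,0,0,0]]'; python3 -m crank '[[-0.7,0,0,0],[-0.7,0,0,0],[0,0,0,0]]';python3 - <<'E'
from h import *
o=telemetry.get_obs()
ex=np.array([-.0975,-.9952,0]);seat=np.array([.4766,-.0547,.045]);ey=np.array([.9952,-.0975,0])
d=o["eef_pos"]-seat;print("s,lat",d@ex,d@ey)
s=optics.snapshot("side");crop(s["frame"],200,70,300,190,5,"s14.png")
E
```

```text
time: 16.08
eef_pos: [0.4604, -0.2176, 0.1467]
ee_rot: [[-0.092, -0.996, -0.0], [-0.996, 0.092, 0.001], [-0.001, 0.0, -1.0]]
force: [-0.1, 0.0, -0.2]
width: -0.0002
time: 16.33
eef_pos: [0.4618, -0.2046, 0.147]
ee_rot: [[-0.093, -0.996, -0.0], [-0.996, 0.093, 0.0], [-0.0, 0.0, -1.0]]
force: [0.8, -1.0, 0.6]
width: 0.0002
s,lat 0.1506678704060231 -0.00012171423363498092
```

View pics/s14.png

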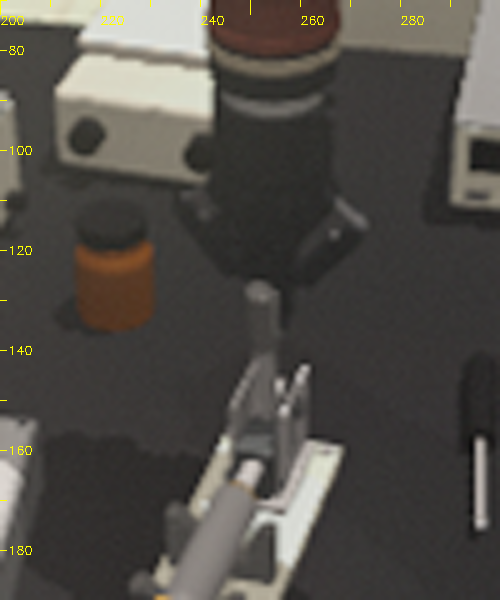

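```bash
python3 -m crank '[[-0.5,0,0,0],[-0.5,0,0,0],[0,0,0,0]]'; python3 -m crank '[[-0.3,0,0,0],[-0.3,0,0,0],[0,0,0,0]]';python3 -m crank '[[-0.3,0,0,0],[0,0,0,0],[0,0,0,0]]';python3 - <<'E'
from h import *
o=telemetry.get_obs()
ex=np.array([-.0975,-.9952,0]);seat=np.array([.4766,-.0547,.045]);ey=np.array([.9952,-.0975,0])
d=o["eef_pos"]-seat;print("s,lat",d@ex,d@ey)
s=optics.snapshot("side");crop(s["frame"],200,70,300,190,5,"s15.png")
s=optics.snapshot("wrist");cv2.imwrite("pics/w15.png",cv2.resize(s["frame"][:,:,::-1],(800,600),interpolation=cv2.INTER_CUBIC))
E
```

```text
time: 16.63
eef_pos: [0.4626, -0.195, 0.1468]
ee_rot: [[-0.093, -0.996, -0.0], [-0.996, 0.093, 0.0], [-0.0, 0.0, -1.0]]
force: [-0.2, -2.3, 0.6]
width: 0.0001
time: 16.88
eef_pos: [0.4632, -0.1893, 0.147]
ee_rot: [[-0.093, -0.996, -0.0], [-0.996, 0.093, 0.0], [-0.0, 0.0, -1.0]]
force: [-0.0, -2.8, -0.5]
width: -0.0003
time: 17.13
eef_pos: [0.4635, -0.1865, 0.147]
ee_rot: [[-0.093, -0.996, 0.0], [-0.996, 0.093, 0.0], [-0.0, -0.0, -1.0]]
force: [-0.4, -1.6, 0.5]
width: -0.0002
s,lat 0.13248760185294325 -0.00017677243594374238
```

View pics/s15.png

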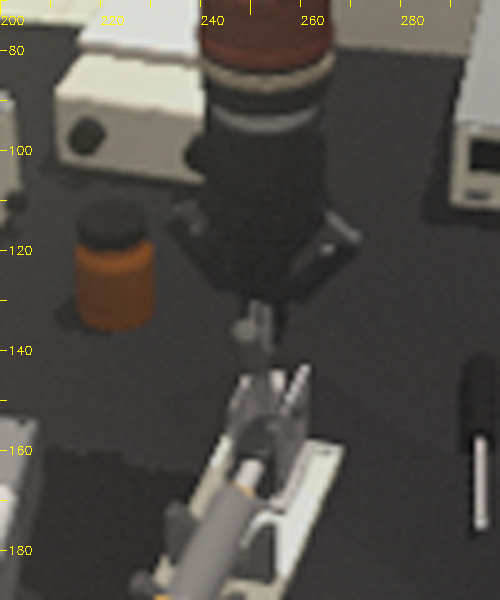

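View pics/w15.png

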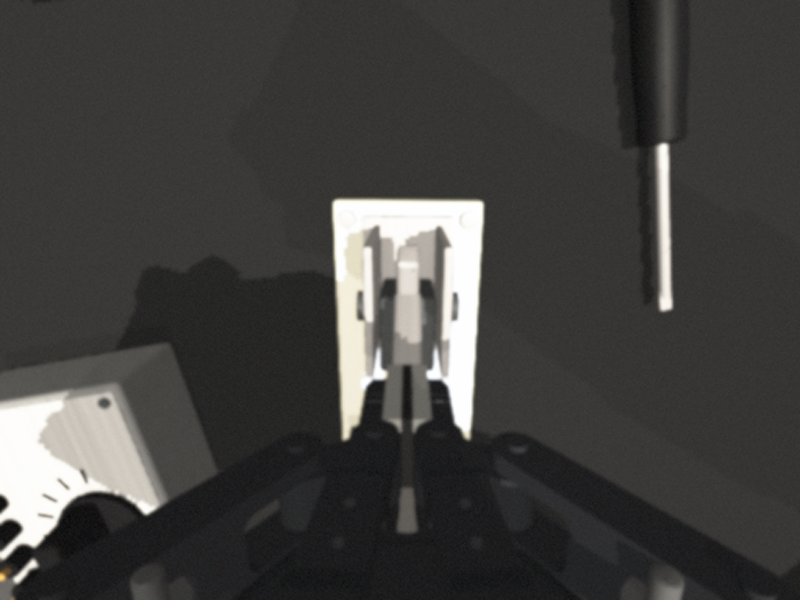

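```bash
for i in 1; do python3 -m crank '[[-0.3,0,0,0],[0,0,0,0]]'; done; python3 -m crank '[[-0.3,0,0,0],[0,0,0,0]]'; python3 -m crank '[[-0.3,0,0,0],[0,0,0,0]]';python3 -m crank '[[-0.2,0,0,0],[0,0,0,0]]'
```

```text
time: 17.4
eef_pos: [0.4638, -0.1849, 0.1474]
ee_rot: [[-0.094, -0.996, -0.0], [-0.996, 0.094, -0.003], [0.003, -0.0, -1.0]]
force: [-0.1, -9.2, 0.1]
width: -0.0
time: 17.57
eef_pos: [0.4641, -0.184, 0.148]
ee_rot: [[-0.095, -0.995, -0.0], [-0.995, 0.095, -0.008], [0.008, -0.001, -1.0]]
force: [-3.5, -19.5, -0.2]
width: 0.0
time: 17.73
eef_pos: [0.4647, -0.183, 0.149]
ee_rot: [[-0.096, -0.995, 0.0], [-0.995, 0.096, -0.012], [0.012, -0.002, -1.0]]
force: [-6.0, -26.6, 4.7]
width: 0.0004
time: 17.9
eef_pos: [0.4648, -0.1825, 0.1492]
ee_rot: [[-0.097, -0.995, 0.0], [-0.995, 0.097, -0.015], [0.015, -0.002, -1.0]]
force: [-7.2, -35.1, 1.0]
width: -0.0004
```

```bash
python3 -m crank '[[0.8,0,0,0],[1,0,0,0],[2,0,0,0],[3,0,0,0],[2,0,-1,0],[0,0,-3,0],[0,0,-3,0],[0,0,-2,0],[0,0,0,0],[0,0,0,0]]';python3 - <<'E'
from h import *
import pickle
o=telemetry.get_obs();s=optics.snapshot("side");crop(s["frame"],200,90,290,210,6,"s16.png")
pickle.dump(s,open("s16.pkl","wb"))
s=optics.snapshot("wrist");cv2.imwrite("pics/w16.png",cv2.resize(s["frame"][:,:,::-1],(800,600),interpolation=cv2.INTER_CUBIC))
E
```

```text
time: 18.73
eef_pos: [0.4568, -0.2635, 0.2378]
ee_rot: [[-0.093, -0.996, 0.002], [-0.996, 0.093, -0.0], [0.0, -0.002, -1.0]]
force: [-0.1, 0.3, -1.2]
width: -0.0002
```

View pics/s16.png

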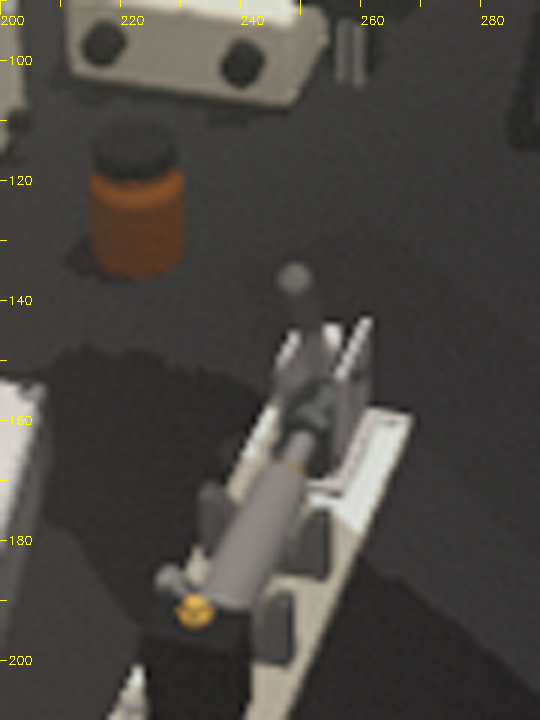

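View pics/w16.png

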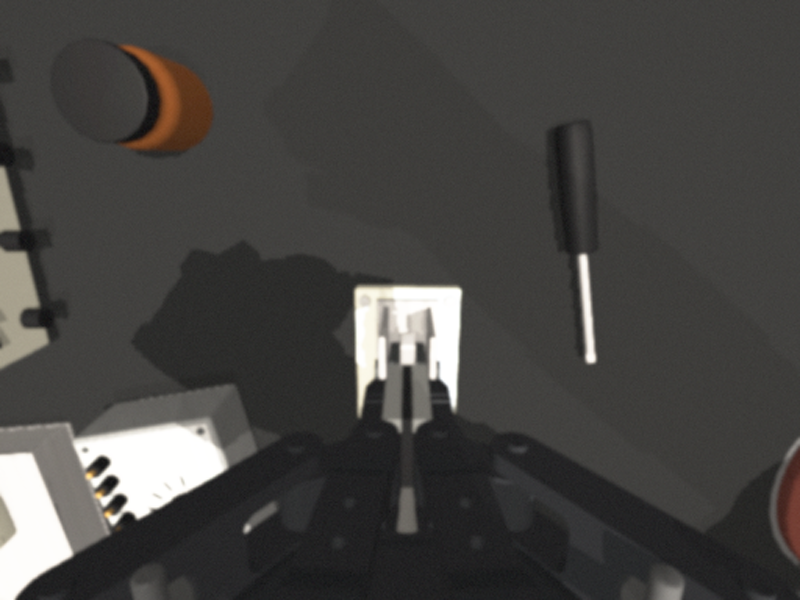

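```bash
python3 - <<'E'
from h import *
import pickle
s=pickle.load(open("s16.pkl","rb"))
ex=np.array([-.0975,-.9952,0]);seat=np.array([.4766,-.0547,0])
for l in (1.0,1.2,1.3,1.4,1.5):
    a=np.radians(50)-l
    print(l,[proj(s,seat+ex*(.145+r*np.sin(a))+[0,0,.07+r*np.cos(a)]).round(1) for r in (.085,.11)])
print("post",proj(s,seat-ex*.08+[0,0,.087]),"pivot",proj(s,seat+ex*.145+[0,0,.07]))
E
```

```text
1.0 [array([253. , 130.5]), array([252.8, 124.4])]
1.2 [array([251.6, 134.2]), array([251. , 129.3])]
1.3 [array([251. , 136.4]), array([250.1, 132.2])]
1.4 [array([250.3, 138.7]), array([249.2, 135.2])]
1.5 [array([249.7, 141.1]), array([248.4, 138.4])]
post [233.4375412  188.17844435] pivot [253.83398994 149.7435817 ]
```

```bash
python3 -m crank '[[-1.5,-1.3,0,0],[-2.8,-2.4,0,0],[-2.8,-2.4,0,0],[-2.8,-2.4,0,0],[-2.8,-2.4,0,0],[-2.8,-2.4,0,0],[-2.8,-2.4,0,0],[-1.5,-1.3,0,0],[0,0,0,0],[0,0,0,0]]' 130;python3 - <<'E'
from h import *
import pickle
o=telemetry.get_obs();print(o["eef_pos"],o["qpos"])
s=optics.snapshot("wrist");pickle.dump((o,s),open("w17.pkl","wb"));cv2.imwrite("pics/w17.png",cv2.resize(s["frame"][:,:,::-1],(800,600),interpolation=cv2.INTER_CUBIC))
E
```

```text
time: 19.67
eef_pos: [0.6437, -0.0809, 0.2349]
ee_rot: [[-0.091, -0.996, -0.003], [-0.996, 0.091, 0.001], [-0.001, 0.003, -1.0]]
force: [0.7, -0.9, -0.9]
width: 0.0419
[ 0.64367405 -0.08089054  0.23488873] [-3.26147840e-01  2.56707633e-01  2.33173268e-01  1.55046715e+00
  1.60572315e-05 -1.80568819e+00]
```

View pics/w17.png

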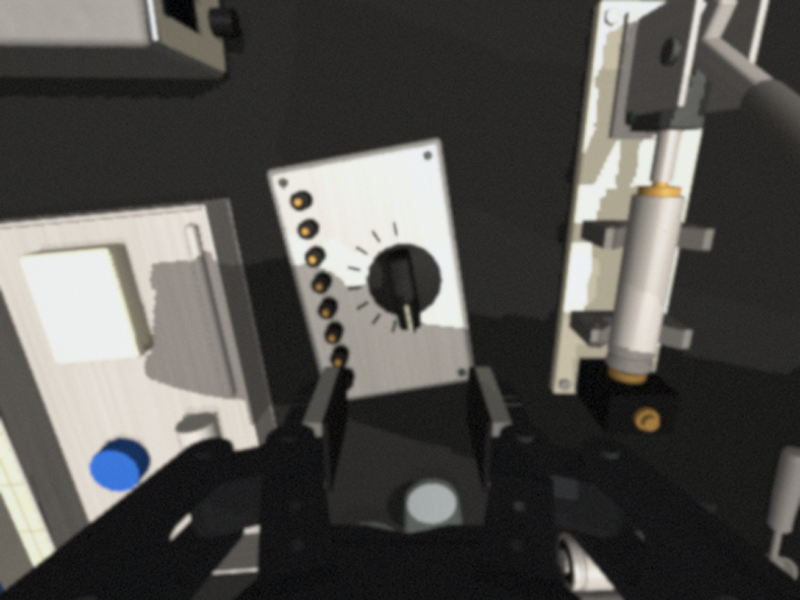

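```bash
python3 - <<'E'
from h import *
import pickle
o,s=pickle.load(open("w17.pkl","rb"));crop(s["frame"],165,85,310,255,4,"w17c.png")
E
```

```text
(no output)
```

View pics/w17c.png

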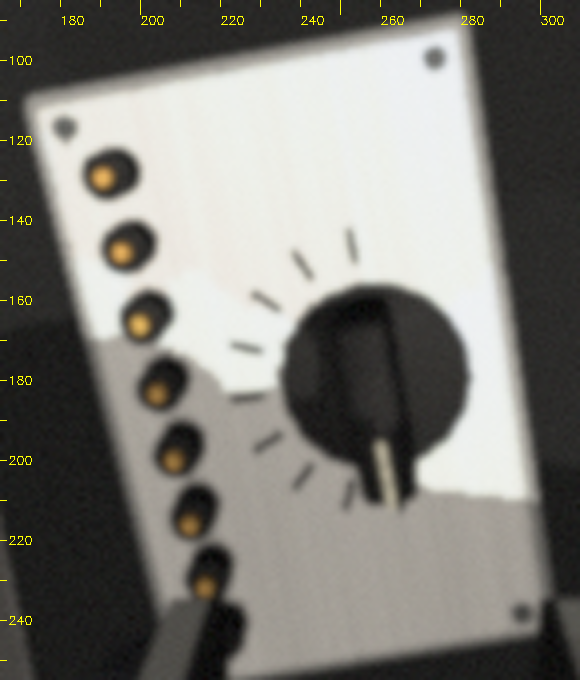

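```bash
python3 - <<'E'
from h import *
import pickle
o,s=pickle.load(open("w17.pkl","rb"));T=wristT(o,s)
f=lambda u,v,z:at(s,(165+u/4,85+v/4),z,T)
a=f(379,440,.099);b=f(392,508,.099);d=b-a
print("line",a,b,np.linalg.norm(d),"yaw",np.degrees(np.arctan2(d[1],d[0])))
c=f(375,375,.067);print("skirt c",c)
L=[f(282,375,.067),f(469,375,.067),f(375,284,.067),f(375,466,.067)];print("skirt ext",L[0]-L[1],L[2]-L[3])
tk=np.array([f(u,v,.06) for u,v in [(351,246),(302,264),(265,300),(246,348),(247,398),(267,441),(303,477),(349,494)]])
# circle fit
A=np.c_[2*tk[:,:2],np.ones(8)];x=np.linalg.lstsq(A,(tk[:,:2]**2).sum(1),rcond=None)[0];print("tick centre",x[:2],np.sqrt(x[2]+x[:2]@x[:2]))
an=np.degrees(np.arctan2(tk[:,1]-x[1],tk[:,0]-x[0]));print(an)
for u,v in [(23,97),(461,12),(552,620)]: print(f(u,v,.06))
print("yaw tool",np.degrees(np.arctan2(o["ee_rot"][1,0],o["ee_rot"][0,0])))
# bar end at tip
print("bar tip",f(392,510,.099)-c)
E
```

```text
line [ 0.64384225 -0.07388282  0.099     ] [ 0.64232459 -0.05662682  0.099     ] 0.01732260918195898 yaw 95.02618347860837
skirt c [ 0.64413743 -0.08102608  0.067     ]
skirt ext [ 0.04803383 -0.00445434  0.        ] [-0.00450745 -0.04839115  0.        ]
tick centre [ 0.64440234 -0.07932194] 0.034557232673934415
[-85.24287904 -62.86622479 -40.37908568 -17.28713335   5.52833749
  27.31625918  50.66770625  72.97386707]
[ 0.7237828 -0.1573983  0.06     ]
[ 0.61533868 -0.16718954  0.06      ]
[ 0.6010539  -0.00303722  0.06      ]
yaw tool -95.2286516572825
bar tip [-0.00176771  0.02490838  0.032     ]
```

```bash
python3 -m crank '[[0,-0.05,3,-5],[0,0,3,-5.3],[0,0,3,0],[0,0,2,0],[0,0,0,0],[0,0,0,0]]';python3 - <<'E'
from h import *
import pickle
o=telemetry.get_obs();print(o["eef_pos"],np.degrees(np.arctan2(o["ee_rot"][1,0],o["ee_rot"][0,0])))
s=optics.snapshot("wrist");cv2.imwrite("pics/w18.png",cv2.resize(s["frame"][:,:,::-1],(800,600),interpolation=cv2.INTER_CUBIC))
E
```

```text
time: 20.22
eef_pos: [0.643, -0.0828, 0.1262]
ee_rot: [[0.085, -0.996, -0.002], [-0.996, -0.085, 0.001], [-0.001, 0.002, -1.0]]
force: [0.2, -0.1, 1.0]
width: 0.0415
[ 0.64303629 -0.08280034  0.12618241] -85.12835894737125
```

View pics/w18.png

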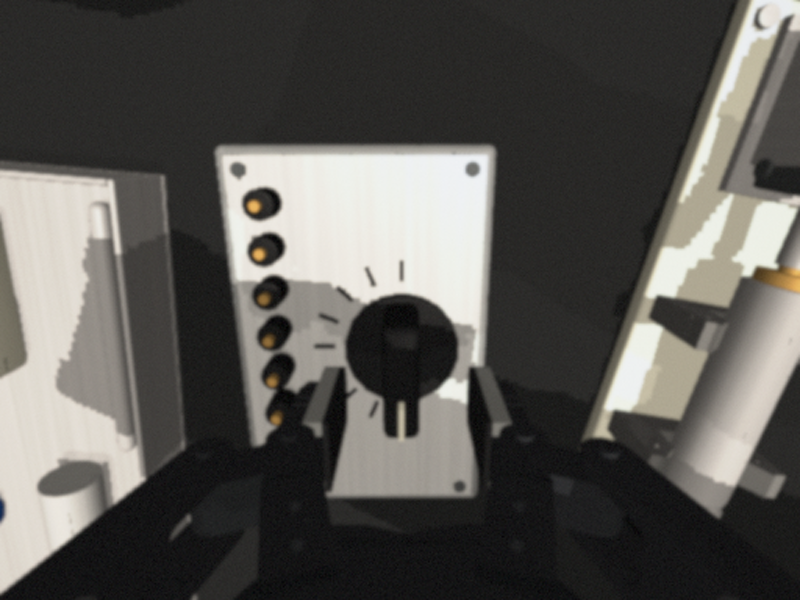

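```bash
python3 -m crank '[[-0.2,-0.12,0.5,0],[0,0,1.2,0],[0,0,1,0],[0,0,0.4,0],[0,0,0,0],[0,0,0,0]]'; python3 -m crank '[[0,0,0,0],[0,0,0,0],[0,0,0,0],[0,0,0,0],[0,0,0,0]]' 255 60;python3 - <<'E'
from h import *
import pickle
o=telemetry.get_obs();print(o["eef_pos"],np.degrees(np.arctan2(o["ee_rot"][1,0],o["ee_rot"][0,0])),o["moment"])
s=optics.snapshot("wrist");cv2.imwrite("pics/w19.png",cv2.resize(s["frame"][:,:,::-1],(800,600),interpolation=cv2.INTER_CUBIC))
E
```

```text
time: 20.77
eef_pos: [0.6452, -0.08, 0.0955]
ee_rot: [[0.086, -0.996, -0.001], [-0.996, -0.086, 0.0], [-0.0, 0.001, -1.0]]
force: [0.4, 0.1, 0.6]
width: 0.0419
time: 21.18
eef_pos: [0.6452, -0.0802, 0.0968]
ee_rot: [[0.086, -0.996, -0.001], [-0.996, -0.086, -0.001], [0.001, 0.001, -1.0]]
force: [-4.7, -0.6, 5.5]
width: 0.0125
[ 0.64517695 -0.08023079  0.09680501] -85.05317791632264 [-0.01031048  0.99943546  0.05733844]
```

View pics/w19.png

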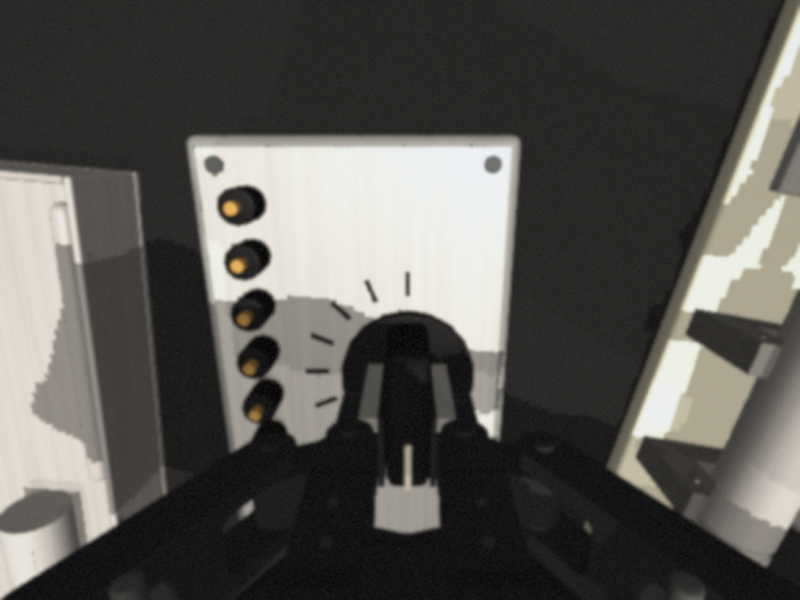

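```bash
python3 -m crank '[[0,0.05,0,5],[0,0,0,6],[0,0,0,6],[0,0,0,6],[0,0,0,6],[0,0,0,6],[0,0,0,6],[0,0,0,6],[0,0,0,6],[0,0,0,6],[0,0,0,6],[0,0,0,2.5]]';python3 -m crank '[[0,0,0,0],[0,0,0,0],[0,0,0,0]]'; python3 - <<'E'
from h import *
import pickle
o=telemetry.get_obs();print(o["eef_pos"],np.degrees(np.arctan2(o["ee_rot"][1,0],o["ee_rot"][0,0])),o["moment"])
s=optics.snapshot("wrist");cv2.imwrite("pics/w20.png",cv2.resize(s["frame"][:,:,::-1],(800,600),interpolation=cv2.INTER_CUBIC))
E
```

```text
time: 22.23
eef_pos: [0.6447, -0.0801, 0.0967]
ee_rot: [[-0.89, -0.456, -0.0], [-0.456, 0.89, -0.0], [0.001, -0.0, -1.0]]
force: [-4.9, 1.0, 4.4]
width: 0.0127
time: 22.48
eef_pos: [0.6448, -0.0802, 0.0968]
ee_rot: [[-0.887, -0.462, -0.0], [-0.462, 0.887, -0.0], [0.001, -0.0, -1.0]]
force: [-5.2, 0.3, 6.5]
width: 0.0129
[ 0.64478666 -0.0801555   0.09678751] -152.48592466523314 [-0.0356993   1.1348496  -0.03435057]
```

View pics/w20.png

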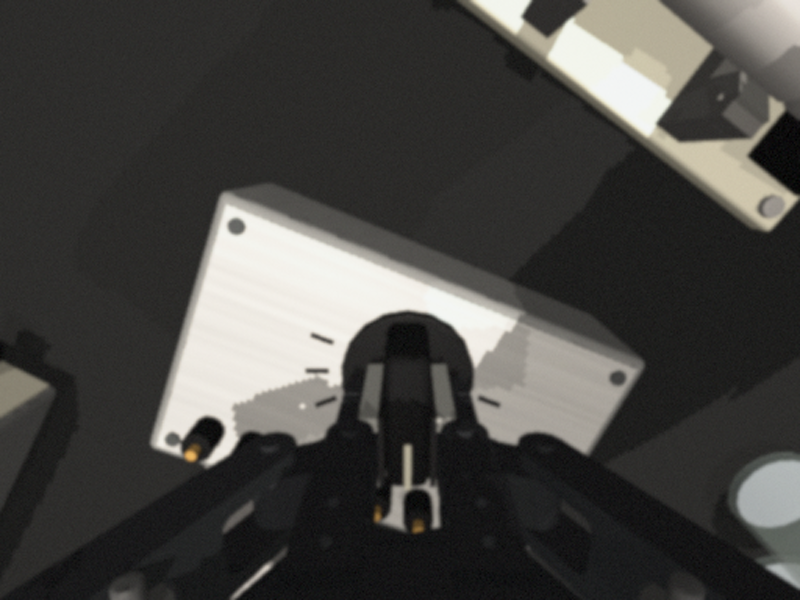

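```bash
python3 -m crank '[[0,0,0,0],[0,0,0,0],[0,0,0,0],[0,0,0,0]]' 150;python3 -m crank '[[0,0,-1,0],[0,0,-3,0],[0,0,-3.5,0],[0,0,-3.5,0],[0,0,-2,0],[0,0,0,0],[0,0,0,0]]'; python3 - <<'E'
from h import *
import pickle
o=telemetry.get_obs();print(o["eef_pos"])
s=optics.snapshot("wrist");pickle.dump((o,s),open("w21.pkl","wb"));cv2.imwrite("pics/w21.png",cv2.resize(s["frame"][:,:,::-1],(800,600),interpolation=cv2.INTER_CUBIC))
crop(s["frame"],170,80,330,240,4,"w21c.png")
E
```

```text
time: 22.87
eef_pos: [0.6452, -0.0801, 0.096]
ee_rot: [[-0.887, -0.461, 0.0], [-0.461, 0.887, -0.0], [-0.0, -0.0, -1.0]]
force: [0.8, -0.0, 0.7]
width: 0.0355
time: 23.45
eef_pos: [0.6459, -0.0804, 0.2283]
ee_rot: [[-0.887, -0.461, 0.003], [-0.461, 0.887, -0.001], [-0.002, -0.003, -1.0]]
force: [-0.8, -0.7, -1.2]
width: 0.0351
[ 0.64593189 -0.08040694  0.22829728]
```

View pics/w21.png

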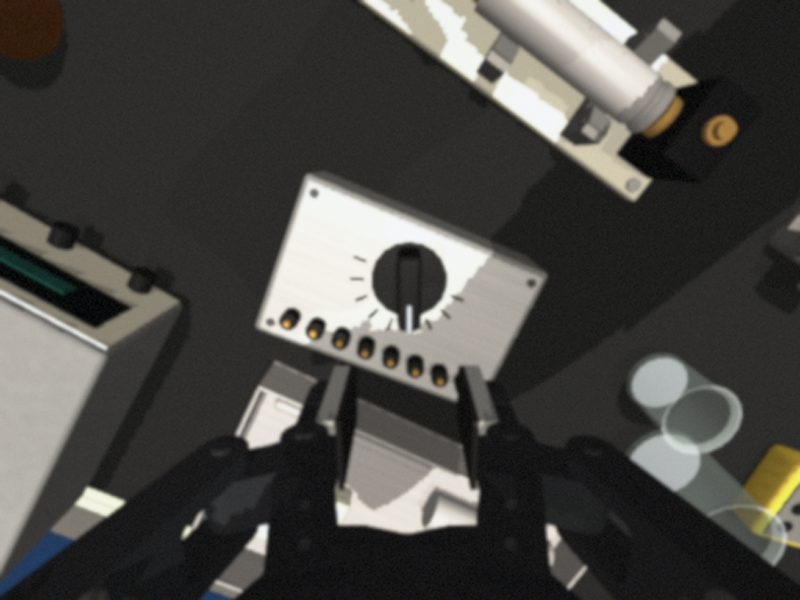

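View pics/w21c.png

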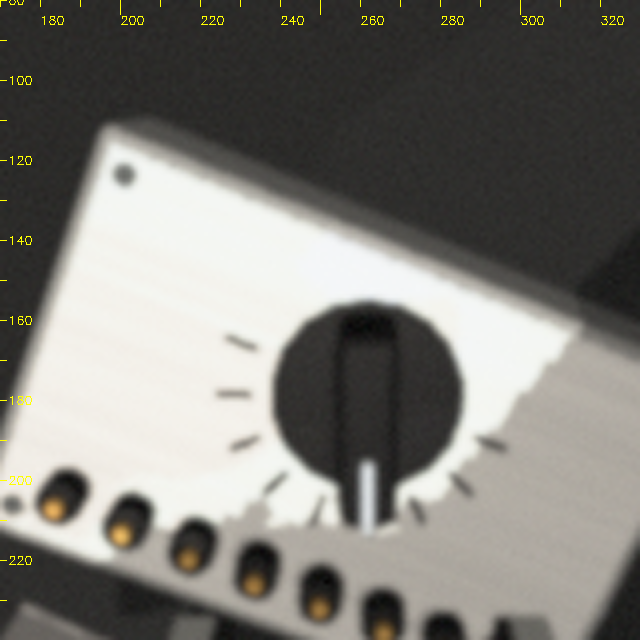

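```bash
python3 - <<'E'
from h import *
s=optics.snapshot("top");crop(s["frame"],110,90,380,310,2,"t22.png")
s=optics.snapshot("side");crop(s["frame"],130,90,330,340,2,"s22.png")
E
```

```text
(no output)
```

View pics/t22.png

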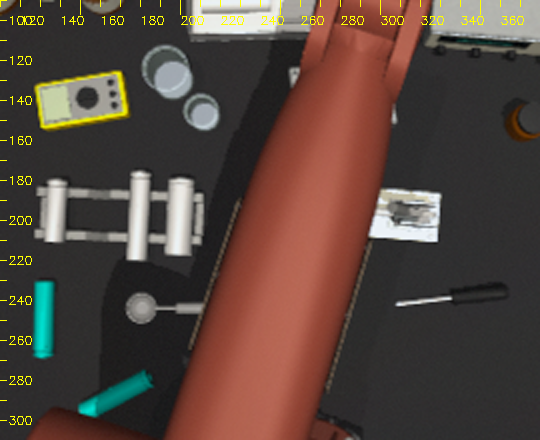

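View pics/s22.png

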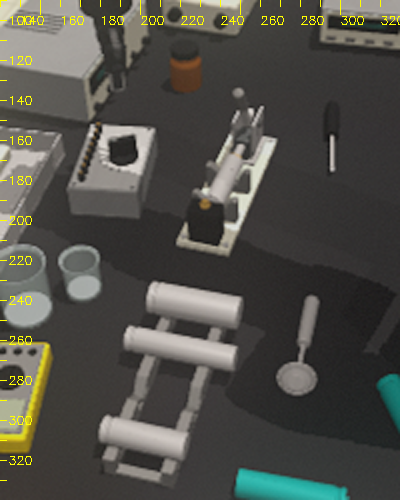

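```bash
python3 -c "
from workcell import sign_off
print(sign_off())"
```

```text
the job is handed in; nothing more can be done
None
```

I loaded cell C (33 × 128 mm) into the test holder, clamped it and turned the selector three clicks clockwise. The job was handed in at about 23.6 s of the 58 s allowed, with the gripper clear of everything.

- **Cell:** It lies in both saddles with its button against the fixed contact. I lowered it until it touched the saddles (TCP height 57 mm) and only then opened the gripper. The other three cells are still in the rack.
- **Lever:** I pushed it until it stopped moving. The finger force rose to about 36 N against the stop. That force was on the fingertips, not the gripper's body, and stayed below the 120 N wrist limit. In the side picture the lever's end matches the predicted position for 1.4 rad to within about 1 pixel.
- **Selector:** The gripper turned the knob 67.4°. After letting go, the wrist picture shows three dial ticks before the pointer and five after it, so it stands on position 3.
- **Rest of the bench:** The last top and side pictures show the beakers, multimeter, jar, spoon, screwdriver and turquoise look-alikes where they were. The top view of the cell itself was blocked by the arm, but the wrist and side pictures show it.

Two measurements disagreed slightly:
- **Gripper opening:** It read about 1.5 mm too small on both the cell and the knob.
- **Knob axis:** Its position differed by up to about 4 mm in x and 7 mm in y between cameras before I refined it.

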